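Set up a core tube and its scale bar for the sample photo

ROBOT

A 6-joint arm with a two-finger parallel gripper is mounted at the origin on the work surface. World frame = base frame: x ahead of the robot, y to its left, z up, the work surface at z = 0. Lengths are in mm, angles in rad, forces in N, time in s.
With the tool pointing down it reaches from about 350 to 875 mm from the base axis. Payload 4.2 kg.
Tool frame: the origin (TCP) lies midway between the tips of the shut fingers; the grasp point (between the pads) lies 19 mm behind it (arm.grasp_offset is the distance from the TCP to the grasp point, in mm); z points along the fingers, y is the direction in which the jaws open and shut (so a half turn about z gives the same grasp; the last joint's range is limited). The gripper opens to 85 mm and grips with 20 to 120 N. Pads are 22 mm wide; open, the fingers measure 114 mm over their backs; the gripper's body (76 mm by 85 mm) begins 54 mm behind the grasp point. The pads swing forward as they close: fully open they stand 13 mm farther back than shut.
Start: joints at [1.458, 0.385, 0.008, 0, -1.194, -0.259], TCP at [227.025, 582.288, 231.312] pointing down, gripper open.
Joint ranges: [-3.14, 3.14], [-1.21, 2.06], [-1.07, 1.41], [-3.16, 2.05], [-2.99, -0.16], [-3.1, 3.1]. Speed limits (rad/s): [2.79, 2.79, 3.14, 3.14, 3.14, 3.14].

INTERFACE

Orientations are given as a unit quaternion [x, y, z, w].
In Python, from bench import arm gives the robot as it stands.
- The arm moves only by the tool move_arm, never from a script. Its argument "moves" is a list of rows, each an object with "gripper": the gripper's target within -1 to 1 (fully open at 1, half-way at 0, shut at -1); "xyz": the shift along the tool's x, y, z in cm, a list of three; "angular": the turn, a rotation vector about the tool's x, y, z in rad, a list of three. In form: [{"gripper": gripper, "xyz": [dx, dy, dz], "angular": [wx, wy, wz]}, ...]. A call has 1 to 10 rows; each row is the pose to reach, as a shift and turn from the pose commanded when the call began, along the tool's axes at that moment; what a row does not reach only later rows make up. A row lasts 1/8 s, in which the tool goes at most 62.5 mm and 10.7 degrees, less where a joint would pass 70% of its speed; a pose out of reach is approached as far as the arm can. A call with a gripper value outside its range is refused whole. The fingers move at their own pace and stop on an object; the grip force is fixed at half the most. Time passes only in rows, so rows that repeat a pose let the fingers close. It gives the time, the measured TCP pose, the force and the opening at its end, in the units of the state.
- arm.read_state(): the state, without advancing time (a new reading comes with each control period).
- arm.get_image(name): name is "scene" or "top"; returns (picture, depth): 420x560x3 uint8, blue, green, red; 420x560 float32, mm along the optical axis (not along the pixel's ray), 0 where there is no reading.
- arm.get_calibration(name): a dict with "camera_matrix" (3x3 intrinsics, pixels), "R" (3x3) and "t" (3): a world point X has camera coordinates R X + t. Camera axes: x right, y down, z forward; pixel columns grow to the right and rows downward; lengths in mm; the calibration is good to about 2 mm. A picture is of the moment at which its call begins. get_calibration takes no time and is no camera call.
- arm.job_done(): hands the job in, once; it reports no verdict.
The state is a dict: "clock": time; "joints": joint angles; "joint_vel": joint speeds; "joint_efforts": joint torques, N m; "position": TCP position; "ee_rot": TCP orientation; "contact_force": force on the tool from outside, world axes, zero at the start; "wrist_torque": the same for the moment, N m; "gripper_width": finger opening in mm.
Only numpy, scipy, OpenCV 4.12 (cv2) and the standard library are available. Lean on these libraries where they do the work, as an engineer would, in place of code of your own. Each camera call takes 0.05 s, during which the arm holds its last target. There are 200 camera calls.

TASK

Get the sample ready for its photo: take the longer of the two standing metal tubes, lay it on its side in the cradle's two V rests with its flat foot end pushed up against the inside of the end plate, and place the white scale bar flat on the bench directly in front of the cradle (the long side facing the robot), touching that side along its whole length and with its ends level with the cradle's ends. Lower things into place rather than letting them drop or topple, and leave the short tube and the rock where they are.

Things in the scene. Friction and masses are not known exactly. Their poses are not given: they have to be found in the camera images.
- cradle: Grey plastic photo cradle, fixed to the bench. Origin: centre of its underside; y along its length, x to its back (away from the robot). Base block 70 (x) by 150 (y) by 25 mm high; front face: x = -35 mm. On it stand two 90-degree V rests, 46 mm wide (x), 16 mm long, tops 46 mm high, at y = -35 and +40 mm. A 40 mm tube in them lies along y at x = 0, its axis 55 mm above the bench.
- cradle_stop (a point): Point on the inner face of the cradle's end plate, on the axis of a tube seated in the rests (cradle x 0, y +65, z 55 mm); axes as the cradle's. The end plate stands at the cradle's +y end (the robot's left): 70 mm wide, 10 mm thick, top 85 mm above the bench. The other end is open.
- tube: The longer metal sample tube: plain aluminium cylinder 40 mm in diameter, 130 mm long in all, its top 18 mm narrowed to a 28 mm neck; the other end is a flat foot. Loose, about 0.2 to 0.4 kg, standing upright on its foot at the start. Origin: centre of the foot's face; z runs along the tube from foot to neck.
- scale_bar: White plastic scale bar with black tick marks on top, lying flat on the bench: 30 (x) by 150 (y) by 20 mm high, loose, 0.1 to 0.2 kg. Either long side may face the cradle. Origin: centre of its underside; y along its length, z up.
- short_tube: Bystander: the same kind of standing tube but only 90 mm long. Origin: centre of its foot. Leave it.
- rock: Bystander: rock, about 80 mm across and 45 mm high. Origin: centre of its underside. Leave it.
Mind the look-alikes: they are no part of the job. What is shaped like the tube but green or yellow is not meant.

How it is judged:
By the outcome, as a careful person would: the job done as asked, in the order asked, and still so for the second after the job is handed in, with the robot touching nothing.
It also fails if it takes over 67 s, if anything falls off the work surface, if the arm or the gripper's body presses on something with over 40 N, if the wrist force passes 120 N, or if a joint passes its speed limit or range.

## Working session

There is one attempt and no reset: what is moved stays moved. The work goes in short steps, Python scripts to look and compute and a tool call to move; the robot and the scene stay as the last step left them, time stands still between calls to the robot, and variables do not carry over. Pictures are saved under pics/ and viewed, about 8 in all and at most 12, crops included, and the job is handed in when it is done.

Besides the shell and the picture viewer there is one more tool, called after ">>>" in YAML: its name, and indented under it one key for each argument. move_arm: Moves the arm, as the interface text tells. Its arguments: {"type":"object","properties":{"moves":{"type":"array","items":{"type":"object","properties":{"gripper":{"type":"number"},"xyz":{"type":"array","items":{"type":"number"}},"angular":{"type":"array","items":{"type":"number"}}}}}},"required":["moves"]}

```bash
ls; mkdir -p pics
python3 - <<'E'
from bench import arm
import cv2, numpy as np
s=arm.read_state(); print(s)
for n in("scene","top"):
    im,d=arm.get_image(n); cv2.imwrite(f"pics/{n}0.png",im); np.savez(f"pics/{n}0.npz",im=im,d=d)
    c=arm.get_calibration(n); R=np.array(c["R"]);print(n,c["camera_matrix"],-R.T@np.array(c["t"]),R)
E
```

```text
pics
{'clock': 0.0, 'joints': array([ 1.45759388e+00,  3.85566153e-01,  6.61229066e-03, -4.58193388e-04,
       -1.19399237e+00, -2.58596847e-01]), 'joint_vel': array([ 4.48524821e-05,  7.37807621e-04,  2.19666445e-04,  1.82770116e-04,
       -8.91722393e-04,  1.48293211e-03]), 'joint_efforts': array([-2.27984950e-03, -3.92287409e+01,  1.88402170e+01,  4.18610036e+00,
       -4.58091396e-03, -3.20519526e-06]), 'position': array([226.84072567, 581.75627825, 230.21654506]), 'ee_rot': array([ 9.82754149e-01, -1.84913713e-01, -1.34294145e-04,  1.08757899e-03]), 'contact_force': array([-1.08236303,  0.55089116, -0.12323212]), 'wrist_torque': array([ 0.0030106 , -0.07691812, -0.00104791]), 'gripper_width': 85.31572701519093}
scene [[518.95930175   0.         287.08119476]
 [  0.         518.95930175 207.03001011]
 [  0.           0.           1.        ]] [1418.41011939  155.88336717  635.6069168 ] [[-0.2015688   0.97940772  0.01142544]
 [ 0.51122529  0.11514928 -0.85169792]
 [-0.83547515 -0.16583476 -0.5239085 ]]
top [[500.26284231   0.         277.79373508]
 [  0.         500.26284231 209.21886763]
 [  0.           0.           1.        ]] [ 369.42890828  -51.60257552 1215.66083165] [[-0.02166978 -0.99958409 -0.01902783]
 [-0.99325148  0.02369371 -0.11353457]
 [ 0.11393819  0.01643915 -0.99335182]]
```

View pics/scene0.png

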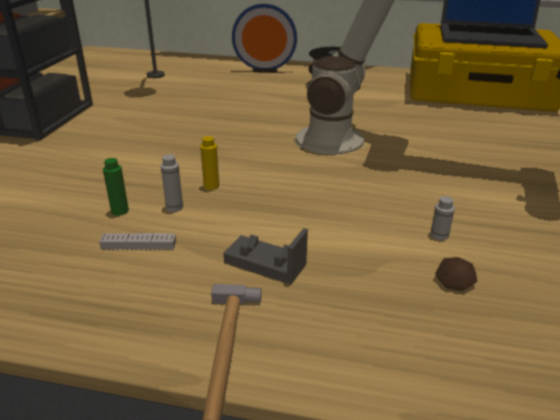

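View pics/top0.png

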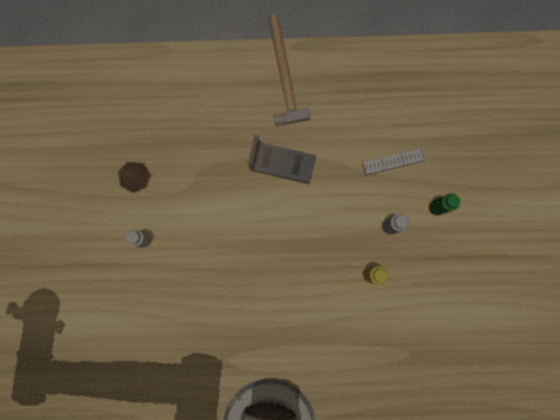

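The scene view shows five candidates for the tube:
- grey tube at (172,183)
- shorter grey tube at (443,218)
- green tube at (117,187)
- yellow tube at (210,163)
- hammer head at (235,294), which is not a tube

The grey one at (172,183), top view (399,223), fits as the longer metal tube. The cradle is at (267,255), the bar at (138,242) and the rock at (456,273). Next I'll measure heights and poses and enlarge the tube.

```bash
cat > h.py <<'E'
from bench import arm
import cv2, numpy as np
def cloud(n,d):
    c=arm.get_calibration(n);K=np.array(c["camera_matrix"]);R=np.array(c["R"]);t=np.array(c["t"])
    v,u=np.indices(d.shape); P=np.stack([(u-K[0,2])/K[0,0]*d,(v-K[1,2])/K[1,1]*d,d],-1)
    W=(P-t)@R; W[d==0]=np.nan; return W
def roi(W,u0,u1,v0,v1):
    return W[v0:v1,u0:u1].reshape(-1,3)
def box(Q):
    (c,s,a)=cv2.minAreaRect(Q[:,:2].astype(np.float32)); return np.round(c,1),np.round(s,1),round(a,1)
E
python3 - <<'E'
from h import *
rs={"top":dict(tube=(380,415,205,240),short=(120,155,222,255),cradle=(240,325,128,192),bar=(355,432,142,182)),
"scene":dict(tube=(155,190,148,218),short=(425,460,192,245),cradle=(215,318,225,285),bar=(95,182,228,254))}
for n in rs:
    z=np.load(f"pics/{n}0.npz"); W=cloud(n,z["d"])
    print(n,"table z med",np.nanmedian(W[...,2][150:380:7,::7]))
    for k,r in rs[n].items():
        Q=roi(W,*r); Q=Q[np.isfinite(Q[:,2])]
        Q=Q[(Q[:,2]>8)]
        print(k,len(Q),"zmax",np.percentile(Q[:,2],[50,90,99]).round(1),"box",*box(Q))
        if 'tube' in k or k=='short':
            T=Q[Q[:,2]>Q[:,2].max()-8]; print("  top pts",len(T),T.mean(0).round(1),box(T))
        if k=='bar': 
            T=Q[Q[:,2]>15]; print("  top",len(T),T.mean(0).round(1),*box(T))
        if k=='cradle':
            for a,b in((18,30),(40,50),(75,95)):
                T=Q[(Q[:,2]>a)&(Q[:,2]<b)]; print("  ",a,b,len(T),T.mean(0).round(1),*box(T))
im=cv2.imread("pics/scene0.png")
a=cv2.resize(im[140:260,90:320],None,fx=3.4,fy=3.4,interpolation=cv2.INTER_CUBIC)
cv2.imwrite("pics/crop1.png",a[:600,:800])
E
```

```text
top table z med -0.2175803097717352
tube 408 zmax [112.5 130.3 132.8] box [ 479.7 -310.8] [39.1 83.8] 59.3
  top pts 122 [ 460.9 -300.3  129.5] (array([ 460. , -300.7]), array([26.2, 26.3]), 88.6)
short 356 zmax [72.4 90.5 93.7] box [442.3 297.4] [38.1 39.6] 78.5
  top pts 57 [441.5 298.8  91.4] (array([441.4, 299.1]), array([24.5, 22.9]), 58.7)
cradle 1931 zmax [25.7 48.1 86.7] box [619.6 -44.5] [112.4 161.7] 1.8
   18 30 1417 [618.5 -50.6  24.8] [620.9 -46.5] [146.5  71.4] 75.4
   40 50 124 [623.9 -35.   43.4] [617.9 -31.7] [109.2  61.6] 73.0
   75 95 143 [638.   22.6  83.9] [638.6  22.6] [10.8 70. ] 74.7
bar 801 zmax [19.7 22.7 25. ] box [ 630.7 -312.4] [ 57.9 150.7] 12.7
  top 752 [ 617.3 -314.8   19.9] [ 617.7 -315.3] [ 31.3 150.5] 12.1
scene table z med -0.7093522133646656
tube 902 zmax [ 75.5 122.2 129.9] box [ 468.8 -298.7] [36.5 40.2] 12.4
  top pts 84 [ 466.8 -298.4  128.3] (array([ 464. , -299.3]), array([28.1, 26.4]), 16.8)
short 722 zmax [53.9 87.7 90.1] box [450.4 298.5] [40.  34.7] 79.7
  top pts 99 [448.5 298.9  88.3] (array([448.1, 299.3]), array([27.2, 26.8]), 10.3)
cradle 2534 zmax [24.9 67.8 84.9] box [624.9 -44.5] [152.7  74.9] 75.4
   18 30 1330 [631.6 -51.3  24.1] [624.8 -45. ] [151.6  74.9] 75.4
   40 50 187 [636.6 -15.7  43.7] [629.5 -29.5] [119.7  70.8] 75.8
   75 95 190 [646.5  23.3  82.2] [642.5  23.2] [11.8 72.7] 76.6
bar 953 zmax [18.6 20.5 21.8] box [ 621.6 -315.1] [ 35.1 150.8] 11.7
  top 732 [ 623.  -313.2   19. ] [ 621.6 -315.2] [ 34.8 150.7] 11.8
```

View pics/crop1.png

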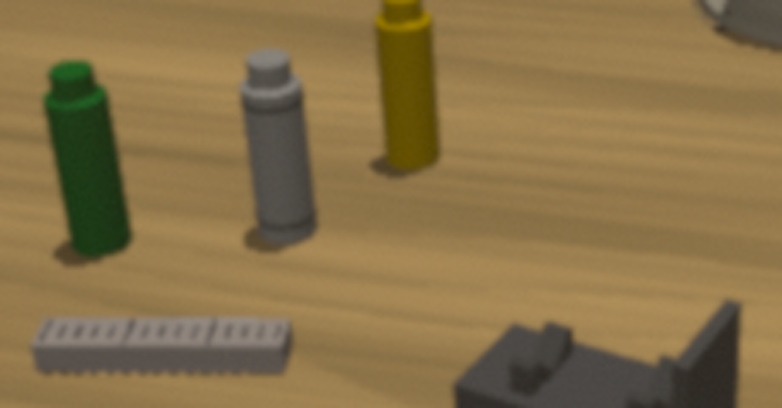

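The crop confirms it: the plain grey tube, 130 mm high with its neck up, stands between the green and the yellow one. The other grey one measures about 91 mm, so it is the short tube.

Plan: grip the tube from the side with the tool pointing roughly along cradle -y, tilted 20° down. Then turn it 90° about the jaw axis (cradle x) and lay it down.

```bash
cat >> h.py <<'E'
from scipy.spatial.transform import Rotation as Ro
YAW=np.deg2rad(-14.6); C=np.array([623.,-46,0])
xc=np.array([np.cos(YAW),np.sin(YAW),0]); yc=np.array([-np.sin(YAW),np.cos(YAW),0]); zz=np.array([0,0,1.])
def cw(x,y,z): return C+x*xc+y*yc+z*zz
def ori(tilt,jaw=None):
    "tilt: deg between tool z and straight down, leaning the approach toward -y_c (negative: +y_c); jaw -x_c"
    t=np.deg2rad(tilt); z=-zz*np.cos(t)-yc*np.sin(t); y=-xc; return np.stack([np.cross(y,z),y,z],1)
def rel(p,R,frm=None):
    s=arm.read_state(); p0,R0=(s["position"],Ro.from_quat(s["ee_rot"]).as_matrix()) if frm is None else frm
    print("xyz cm",np.round(R0.T@(p-p0)/10,2),"ang",np.round(Ro.from_matrix(R0.T@R).as_rotvec(),3))
def st():
    s=arm.read_state(); print("t",round(s["clock"],2),"p",s["position"].round(1),"j",s["joints"].round(2),"F",s["contact_force"].round(1),"w",round(float(s["gripper_width"]),1))
E
python3 - <<'E'
from h import *
s=arm.read_state();R0=Ro.from_quat(s["ee_rot"]).as_matrix();print(R0.round(2))
T=np.array([462,-300,0])
rel(np.array([440,280,300.]),R0)
rel(np.array([520,-60,300.]),ori(0))
E
```

```text
[[ 0.93 -0.36 -0.  ]
 [-0.36 -0.93 -0.  ]
 [ 0.    0.   -1.  ]]
xyz cm [30.83 20.39 -6.93] ang [0. 0. 0.]
xyz cm [50.64 49.15 -6.87] ang [ 2.000e-03 -1.000e-03  1.454e+00]
```

>>> move_arm:
  moves:
    - {"gripper":1,"xyz":[5,4,-4],"angular":[0,0,0.15]}
    - {"gripper":1,"xyz":[10,8,-7],"angular":[0,0,0.3]}
    - {"gripper":1,"xyz":[15,12,-7],"angular":[0,0,0.45]}
    - {"gripper":1,"xyz":[20,17,-7],"angular":[0,0,0.6]}
    - {"gripper":1,"xyz":[25,22,-7],"angular":[0,0,0.75]}
    - {"gripper":1,"xyz":[30,27,-7],"angular":[0,0,0.9]}
    - {"gripper":1,"xyz":[35,32,-7],"angular":[0,0,1.05]}
    - {"gripper":1,"xyz":[40,38,-7],"angular":[0,0,1.2]}
    - {"gripper":1,"xyz":[46,44,-7],"angular":[0,0,1.35]}
    - {"gripper":1,"xyz":[50.6,49.2,-7],"angular":[0,0,1.454]}

```text
clock: 1.35
position: [484.0, 29.6, 301.2]
ee_rot: [-0.61, 0.792, 0.0, 0.0]
contact_force: [0.7, 1.0, 0.6]
gripper_width: 85.6
```

Run:
```python
from h import *
st()
T=np.array([462,-300,0.])
# stage B: tilt 70 (20 below horizontal), high; tube point at height 75
g=T+zz*75
a=ori(70)[:,2]
B=g+22*a-120*a+zz*80
rel(B,ori(70)); print(B)
```

```text
t 1.35 p [484.   29.6 301.2] j [ 0.4   0.1  -0.2  -0.   -1.27 -0.66] F [0.7 1.  0.6] w 85.6
xyz cm [23.23 -6.26 11.26] ang [ 0.002  1.222 -0.003]
[ 485.21303615 -210.88378168  188.51797405]
```

>>> move_arm:
  moves:
    - {"gripper":1,"xyz":[0,0,0],"angular":[0,0,0]}
    - {"gripper":1,"xyz":[0,0,0],"angular":[0,0,0]}

```text
clock: 1.6
position: [483.5, 31.4, 300.8]
ee_rot: [-0.611, 0.791, 0.0, -0.0]
contact_force: [-0.2, 0.9, -0.1]
gripper_width: 85.3
```

Run:
```python
from h import *
st()
T=np.array([462,-300,0.]);g=T+zz*75;a=ori(70)[:,2]
B=g+22*a-120*a+zz*80
rel(B,ori(70)); print(B)
```

```text
t 1.6 p [483.5  31.4 300.8] j [ 0.4   0.1  -0.2  -0.   -1.27 -0.66] F [-0.2  0.9 -0.1] w 85.3
xyz cm [23.4  -6.3  11.23] ang [ 1.000e-03  1.222e+00 -0.000e+00]
[ 485.21303615 -210.88378168  188.51797405]
```

>>> move_arm:
  moves:
    - {"gripper":1,"xyz":[3,-1,0],"angular":[0,0.13,0]}
    - {"gripper":1,"xyz":[6,-2,0],"angular":[0,0.27,0]}
    - {"gripper":1,"xyz":[9,-3,0],"angular":[0,0.41,0]}
    - {"gripper":1,"xyz":[12,-4,0],"angular":[0,0.55,0]}
    - {"gripper":1,"xyz":[15,-5,0],"angular":[0,0.69,0]}
    - {"gripper":1,"xyz":[18,-6,0],"angular":[0,0.83,0]}
    - {"gripper":1,"xyz":[21,-6.3,0],"angular":[0,0.97,0]}
    - {"gripper":1,"xyz":[23.4,-6.3,0],"angular":[0,1.11,0]}
    - {"gripper":1,"xyz":[23.4,-6.3,0],"angular":[0,1.222,0]}
    - {"gripper":1,"xyz":[23.4,-6.3,0],"angular":[0,1.222,0]}

```text
clock: 2.85
position: [486.1, -209.1, 299.8]
ee_rot: [-0.503, 0.646, -0.351, -0.455]
contact_force: [-0.2, 0.8, -0.2]
gripper_width: 85.3
```

Run:
```python
from h import *
st()
T=np.array([462,-300,0.]);g=T+zz*75;a=ori(70)[:,2]
B=g+22*a-120*a+zz*80
rel(B,ori(70))
```

```text
t 2.85 p [ 486.1 -209.1  299.8] j [ 0.28  0.39 -0.61  0.95 -1.55 -1.08] F [-0.2  0.8 -0.2] w 85.3
xyz cm [-10.4    0.     3.97] ang [-0.002 -0.001  0.005]
```

>>> move_arm:
  moves:
    - {"gripper":1,"xyz":[-3,0,1.2],"angular":[0,0,0]}
    - {"gripper":1,"xyz":[-6,0,2.3],"angular":[0,0,0]}
    - {"gripper":1,"xyz":[-9,0,3.4],"angular":[0,0,0]}
    - {"gripper":1,"xyz":[-10.4,0,4],"angular":[0,0,0]}
    - {"gripper":1,"xyz":[-10.4,0,4],"angular":[0,0,0]}

```text
clock: 3.48
position: [485.7, -212.1, 190.0]
ee_rot: [-0.501, 0.648, -0.351, -0.454]
contact_force: [-0.4, -0.7, -0.1]
gripper_width: 85.5
```

Run:
```python
from h import *
st()
T=np.array([462,-300,0.]);g=T+zz*75;a=ori(70)[:,2]
rel(g+22*a-75*a+zz*0,ori(70))
im,d=arm.get_image("scene"); cv2.imwrite("pics/s1.png",cv2.resize(im[90:300,60:340],None,fx=2.8,fy=2.8)); np.savez("pics/s1.npz",im=im,d=d)
im,d=arm.get_image("top"); np.savez("pics/t1.npz",im=im,d=d);cv2.imwrite("pics/t1.png",cv2.resize(im[120:330,220:500],None,fx=2.8,fy=2.8))
```

```text
t 3.48 p [ 485.7 -212.1  190. ] j [ 0.27  0.54 -0.7   0.97 -1.4  -1.28] F [-0.4 -0.7 -0.1] w 85.5
xyz cm [-7.7   0.08  7.18] ang [-0.001  0.     0.   ]
```

View pics/t1.png

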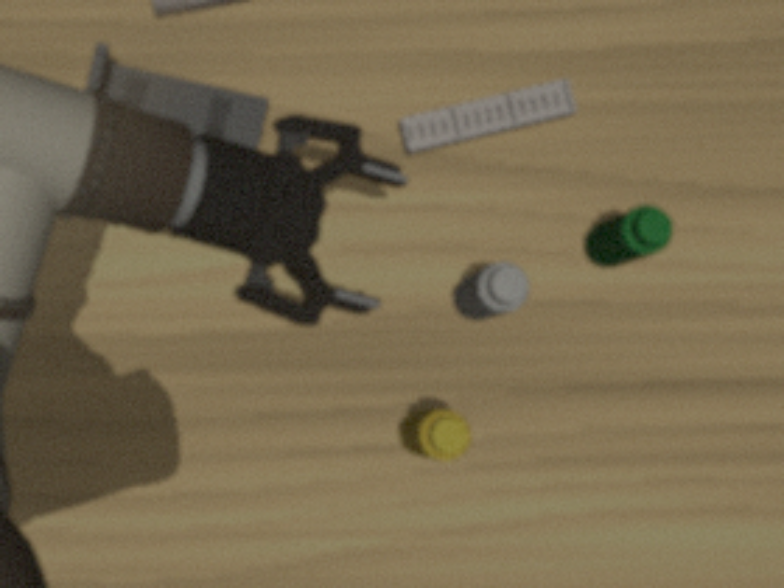

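The top view shows the open gripper pointing at the grey tube, with its fingertips near crop (402,178) and (375,302) and the tube at (502,288). The wrist sits over the cradle's end plate, so I'll steepen the approach to 25° below horizontal for clearance. I'll also check the lateral alignment in this camera.

```bash
cat >> h.py <<'E'
def ray(n,u,v,z):
    c=arm.get_calibration(n);K=np.array(c["camera_matrix"]);R=np.array(c["R"]);t=np.array(c["t"])
    o=-R.T@t; r=R.T@np.linalg.inv(K)@np.array([u,v,1]); return o+r*(z-o[2])/r[2]
E
python3 - <<'E'
from h import *
st()
z=np.load("pics/t1.npz");W=cloud("top",z["d"])
for p in((402,178),(375,302)):
    u,v=220+p[0]/2.8,120+p[1]/2.8; Q=roi(W,int(u)-5,int(u)+4,int(v)-4,int(v)+5); Q=Q[Q[:,2]>150]
    print(ray("top",u,v,190).round(1),len(Q),Q.mean(0).round(1) if len(Q) else 0)
p=arm.read_state()["position"]; 
m=ray("top",220+388.5/2.8,120+240/2.8,194)
print("lateral finger mid vs tcp (x_c)",(m-p)@xc, "tube rel", (np.array([460.5,-300.5,0])-m)@xc,(np.array([460.5,-300.5,0])-p)@xc)
T=np.array([462,-300,0.]);g=T+zz*77;a=ori(65)[:,2]
rel(g+20*a-80*a+zz*10,ori(65)); rel(g+20*a,ori(65),(g+20*a-80*a+zz*10,ori(65)))
E
```

```text
t 3.58 p [ 485.9 -212.3  190.9] j [ 0.27  0.53 -0.7   0.97 -1.4  -1.28] F [-0.3  0.5  0.7] w 85.4
[ 536.2 -213.3  190. ] 47 [ 535.1 -204.9  206.1]
[ 444.9 -189.8  190. ] 41 [ 443.  -181.1  207.6]
lateral finger mid vs tcp (x_c) 0.983361587232461 tube rel -3.330077459641982 -2.3467158724095194
xyz cm [-6.13  0.12  6.12] ang [-0.001 -0.086 -0.002]
xyz cm [-0.91 -0.    8.42] ang [0. 0. 0.]
```

>>> move_arm:
  moves:
    - {"gripper":1,"xyz":[-2,0.1,2],"angular":[0,-0.04,0]}
    - {"gripper":1,"xyz":[-4.5,0.2,4],"angular":[0,-0.086,0]}
    - {"gripper":1,"xyz":[-6.1,0.25,6.1],"angular":[0,-0.086,0]}
    - {"gripper":1,"xyz":[-6.1,0.25,6.1],"angular":[0,-0.086,0]}
    - {"gripper":1,"xyz":[-6.1,0.25,6.1],"angular":[0,-0.086,0]}

```text
clock: 4.2
position: [474.6, -247.0, 112.9]
ee_rot: [-0.515, 0.667, -0.33, -0.425]
contact_force: [-0.4, 0.8, 0.3]
gripper_width: 85.1
```

Run:
```python
from h import *
st()
T=np.array([460.5,-300,0.]);g=T+zz*77;a=ori(65)[:,2]
rel(g+20*a,ori(65))
```

```text
t 4.2 p [ 474.6 -247.   112.9] j [ 0.17  0.6  -0.78  1.08 -1.22 -1.39] F [-0.4  0.8  0.3] w 85.1
xyz cm [-0.95  0.04  8.48] ang [-0.001 -0.001 -0.002]
```

>>> move_arm:
  moves:
    - {"gripper":1,"xyz":[-0.3,0,2.5],"angular":[0,0,0]}
    - {"gripper":1,"xyz":[-0.6,0,5],"angular":[0,0,0]}
    - {"gripper":1,"xyz":[-0.9,0,7.5],"angular":[0,0,0]}
    - {"gripper":1,"xyz":[-0.9,0,8.5],"angular":[0,0,0]}
    - {"gripper":1,"xyz":[-0.9,0,8.5],"angular":[0,0,0]}
    - {"gripper":1,"xyz":[-0.9,0,8.5],"angular":[0,0,0]}

```text
clock: 4.95
position: [456.2, -317.7, 68.5]
ee_rot: [-0.516, 0.667, -0.33, -0.425]
contact_force: [-0.9, -0.7, -0.3]
gripper_width: 85.5
```

Run:
```python
from h import *
st()
im,d=arm.get_image("scene"); cv2.imwrite("pics/s2.png",cv2.resize(im[100:300,60:340],None,fx=2.8,fy=2.8)); np.savez("pics/s2.npz",im=im,d=d)
```

```text
t 4.95 p [ 456.2 -317.7   68.5] j [-0.03  0.66 -0.85  1.33 -1.15 -1.51] F [-0.9 -0.7 -0.3] w 85.5
```

View pics/s2.png

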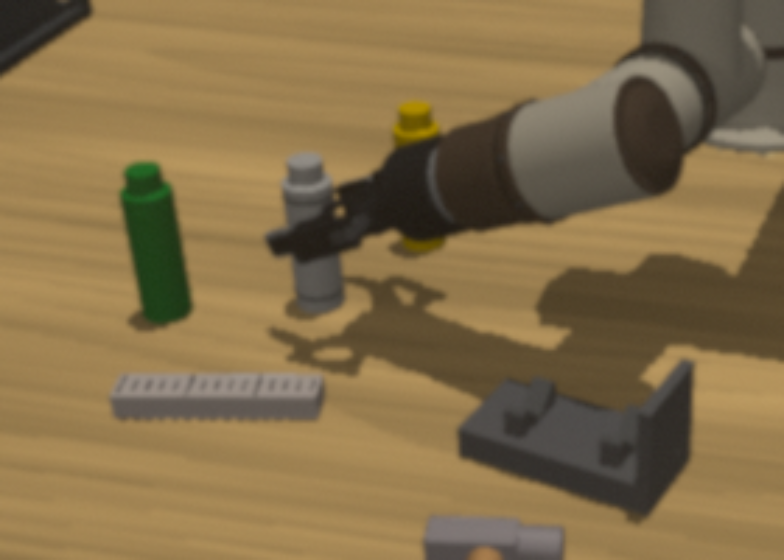

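The scene view shows the fingers straddling the grey tube near mid-height, at crop (310,225), with the wrist clear of the cradle. I'll close the gripper.

>>> move_arm:
  moves:
    - {"gripper":0.3,"xyz":[0,0,0],"angular":[0,0,0]}
    - {"gripper":0.1,"xyz":[0,0,0],"angular":[0,0,0]}
    - {"gripper":-0.2,"xyz":[0,0,0],"angular":[0,0,0]}
    - {"gripper":-0.5,"xyz":[0,0,0],"angular":[0,0,0]}
    - {"gripper":-1,"xyz":[0,0,0],"angular":[0,0,0]}
    - {"gripper":-1,"xyz":[0,0,0],"angular":[0,0,0]}
    - {"gripper":-1,"xyz":[0,0,0],"angular":[0,0,0]}

```text
clock: 5.88
position: [455.5, -318.3, 68.1]
ee_rot: [-0.515, 0.667, -0.329, -0.426]
contact_force: [0.7, 2.3, 3.1]
gripper_width: 38.3
```

Run:
```python
from h import *
st()
s=arm.read_state();a=ori(65);p=s["position"]
rel(p+zz*120,a)
```

```text
t 5.88 p [ 455.5 -318.3   68.1] j [-0.04  0.66 -0.85  1.33 -1.15 -1.51] F [0.7 2.3 3.1] w 38.3
xyz cm [ 1.089e+01 -1.000e-02 -5.050e+00] ang [-0.    -0.002 -0.   ]
```

Gripped: the opening reads about 38 mm. Lifting straight up 120 mm.

>>> move_arm:
  moves:
    - {"gripper":-1,"xyz":[1,0,-0.5],"angular":[0,0,0]}
    - {"gripper":-1,"xyz":[3,0,-1.4],"angular":[0,0,0]}
    - {"gripper":-1,"xyz":[5.5,0,-2.5],"angular":[0,0,0]}
    - {"gripper":-1,"xyz":[8,0,-3.7],"angular":[0,0,0]}
    - {"gripper":-1,"xyz":[10.9,0,-5],"angular":[0,0,0]}
    - {"gripper":-1,"xyz":[10.9,0,-5],"angular":[0,0,0]}
    - {"gripper":-1,"xyz":[10.9,0,-5],"angular":[0,0,0]}

```text
clock: 6.75
position: [454.1, -318.8, 186.4]
ee_rot: [-0.516, 0.667, -0.328, -0.426]
contact_force: [-0.8, -0.4, -3.7]
gripper_width: 38.6
```

Run:
```python
from h import *
st()
im,d=arm.get_image("scene"); cv2.imwrite("pics/s3.png",cv2.resize(im[40:300,60:340],None,fx=2.2,fy=2.2)); np.savez("pics/s3.npz",im=im,d=d)
im,d=arm.get_image("top"); np.savez("pics/t3.npz",im=im,d=d)
# place orientation: rotate +90 about x_c -> tilt 65-90=-25 ; tube-grip offsets
C[:]=[621.5,-46,0]
a=ori(-25)[:,2]
# axis point 77 from foot at y_c=65-77; stand 30 mm short of the plate, 90 mm above seat
P=cw(0,65-77-30,55+90)+20*a
print(P,a); rel(P,ori(-25))
```

```text
t 6.75 p [ 454.1 -318.8  186.4] j [ 0.    0.46 -0.8   1.19 -1.24 -1.25] F [-0.8 -0.4 -3.7] w 38.6
[613.04366923 -78.46435381 126.87384426] [ 0.10652911  0.40897157 -0.90630779]
xyz cm [-16.86  -9.31 -22.24] ang [ 0.003 -1.572  0.   ]
```

Run:
```python
from h import *
C[:]=[621.5,-46,0]
s=arm.read_state();p0=s["position"];R0=Ro.from_quat(s["ee_rot"]).as_matrix()
a=ori(-25)[:,2];P=cw(0,65-77-30,55+90)+20*a
for i in range(1,13):
    f=i/12; q=p0+(P-p0)*f+zz*70*np.sin(np.pi*f)
    print(np.round(R0.T@(q-p0)/10,1), round(-1.572*f,2),q.round())
```

```text
[ 0.2 -0.8 -2.6] -0.13 [ 467. -299.  199.]
[ 0.4 -1.5 -5.2] -0.26 [ 481. -279.  211.]
[ 0.3 -2.3 -7.6] -0.39 [ 494. -259.  221.]
[ -0.1  -3.1 -10. ] -0.52 [ 507. -239.  227.]
[ -0.9  -3.9 -12.1] -0.66 [ 520. -219.  229.]
[ -2.1  -4.6 -14.1] -0.79 [ 534. -199.  227.]
[ -3.7  -5.4 -15.8] -0.92 [ 547. -179.  219.]
[ -5.7  -6.2 -17.4] -1.05 [ 560. -159.  207.]
[ -8.2  -7.  -18.8] -1.18 [ 573. -139.  191.]
[-10.9  -7.7 -20. ] -1.31 [ 587. -119.  172.]
[-13.8  -8.5 -21.1] -1.44 [600. -98. 150.]
[-16.9  -9.3 -22.2] -1.57 [613. -78. 127.]
```

View pics/s3.png

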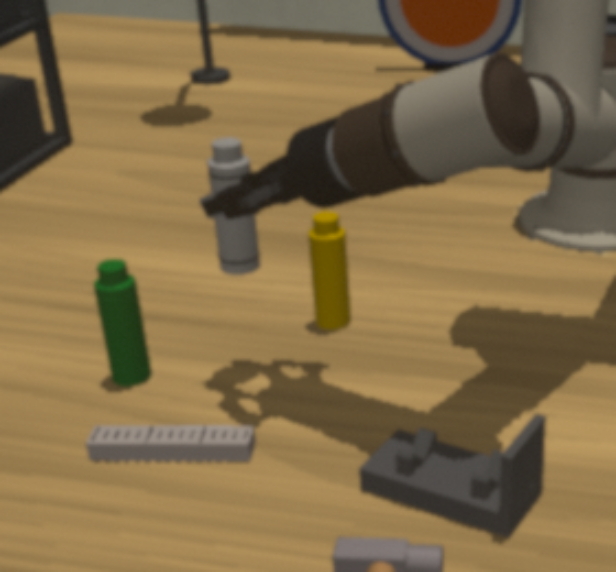

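The tube hangs upright in the grip at crop (235,205), nothing else moved. I'll swing it level over the cradle.

>>> move_arm:
  moves:
    - {"gripper":-1,"xyz":[0.2,-0.8,-2.6],"angular":[0,-0.13,0]}
    - {"gripper":-1,"xyz":[0.4,-1.5,-5.2],"angular":[0,-0.26,0]}
    - {"gripper":-1,"xyz":[0.3,-2.3,-7.6],"angular":[0,-0.39,0]}
    - {"gripper":-1,"xyz":[-0.1,-3.1,-10],"angular":[0,-0.52,0]}
    - {"gripper":-1,"xyz":[-0.9,-3.9,-12.1],"angular":[0,-0.66,0]}
    - {"gripper":-1,"xyz":[-2.1,-4.6,-14.1],"angular":[0,-0.79,0]}
    - {"gripper":-1,"xyz":[-3.7,-5.4,-15.8],"angular":[0,-0.92,0]}
    - {"gripper":-1,"xyz":[-5.7,-6.2,-17.4],"angular":[0,-1.05,0]}
    - {"gripper":-1,"xyz":[-8.2,-7,-18.8],"angular":[0,-1.18,0]}
    - {"gripper":-1,"xyz":[-8.2,-7,-18.8],"angular":[0,-1.18,0]}

```text
clock: 8.1
position: [573.0, -138.7, 189.8]
ee_rot: [-0.61, 0.792, 0.016, 0.015]
contact_force: [-0.3, -1.2, -3.3]
gripper_width: 38.4
```

Run:
```python
from h import *
C[:]=[621.5,-46,0]
st()
a=ori(-25)[:,2];P=cw(0,65-77-30,55+70)+20*a
rel(P,ori(-25))
```

```text
t 8.1 p [ 573.  -138.7  189.8] j [ 0.01  0.36 -0.12 -0.05 -1.09 -0.25] F [-0.3 -1.2 -3.3] w 38.4
xyz cm [-6.49 -2.4   8.56] ang [ 0.006 -0.394 -0.004]
```

>>> move_arm:
  moves:
    - {"gripper":-1,"xyz":[-1.6,-0.6,2],"angular":[0,-0.1,0]}
    - {"gripper":-1,"xyz":[-3.2,-1.2,4],"angular":[0,-0.2,0]}
    - {"gripper":-1,"xyz":[-4.8,-1.8,6.2],"angular":[0,-0.3,0]}
    - {"gripper":-1,"xyz":[-6.5,-2.4,8.5],"angular":[0.006,-0.394,-0.004]}
    - {"gripper":-1,"xyz":[-6.5,-2.4,8.5],"angular":[0.006,-0.394,-0.004]}
    - {"gripper":-1,"xyz":[-6.5,-2.4,8.5],"angular":[0.006,-0.394,-0.004]}

```text
clock: 8.85
position: [614.4, -78.3, 110.8]
ee_rot: [-0.599, 0.771, 0.13, 0.172]
contact_force: [0.2, -0.4, -3.3]
gripper_width: 38.6
```

Run:
```python
from h import *
C[:]=[621.5,-46,0]
st(); s=arm.read_state(); R0=Ro.from_quat(s["ee_rot"]).as_matrix(); print("err",np.round(Ro.from_matrix(R0.T@ori(-25)).as_rotvec(),3), "tcp in cradle",[round(float(v),1) for v in ((s["position"]-C)@xc,(s["position"]-C)@yc,s["position"][2])])
for n in("scene","top"):
    im,d=arm.get_image(n); W=cloud(n,d); np.savez(f"pics/{n}4.npz",im=im,d=d)
    L=((W-C)@np.stack([xc,yc,zz],1))
    if n=="scene": cv2.imwrite("pics/s4.png",cv2.resize(im[120:320,150:380],None,fx=3,fy=3))
    # bright tube pixels, neck & body portions seen
    g=im.max(-1).astype(int)-im.min(-1); m=(im.mean(-1)>70)&(g<30)&(L[...,2]>100)&(L[...,2]<165)&(abs(L[...,0])<60)&(L[...,1]>-130)&(L[...,1]<60)
    Q=L[m]; print(n,len(Q),"y range",np.percentile(Q[:,1],[1,99]).round(1))
    for lo in range(-110,50,15):
        q=Q[(Q[:,1]>lo)&(Q[:,1]<lo+15)]
        if len(q)>10: 
            # fit circle centre with known radius via lsq
            from scipy.optimize import least_squares
            r=20 if lo>-88 else 14
            f=least_squares(lambda c:np.hypot(q[:,0]-c[0],q[:,2]-c[1])-r,[0,120],loss="soft_l1")
            print(lo,len(q),"axis x,z",f.x.round(1),"topz",np.percentile(q[:,2],98).round(1),"rms",round(float(np.sqrt(2*f.cost/len(q))),1))
```

```text
t 8.85 p [614.4 -78.3 110.8] j [-0.1   0.5  -0.02 -0.5  -1.04  0.11] F [ 0.2 -0.4 -3.3] w 38.6
err [-0.004 -0.002  0.006] tcp in cradle [1.3, -33.1, 110.8]
scene 894 y range [-73.4  36.1]
-80 16 axis x,z [  1.5 127.2] topz 142.0 rms 0.9
-50 54 axis x,z [  3.6 126.9] topz 148.7 rms 1.4
-35 127 axis x,z [  2.3 126.7] topz 147.5 rms 1.2
-20 156 axis x,z [  2.4 127.6] topz 148.2 rms 1.0
-5 155 axis x,z [  2.6 127.2] topz 148.2 rms 1.1
10 141 axis x,z [  2.7 127.1] topz 147.9 rms 1.0
25 231 axis x,z [  2.8 127.2] topz 147.4 rms 2.8Traceback (most recent call last):
  File "<stdin>", line 10, in <module>
    return _quantile_unchecked(
        a, q, axis, out, overwrite_input, method, keepdims, weights)
    return _ureduce(a,
                    func=_quantile_ureduce_func,
    ...<5 lines>...
                    overwrite_input=overwrite_input,
                    method=method)
    r = func(a, **kwargs)
    result = _quantile(arr,
                       quantiles=q,
    ...<2 lines>...
                       out=out,
                       weights=wgt)
    slices_having_nans = np.isnan(arr[-1, ...])
                                  ~~~^^^^^^^^^
IndexError: index -1 is out of bounds for axis 0 with size 0
```

View pics/s4.png

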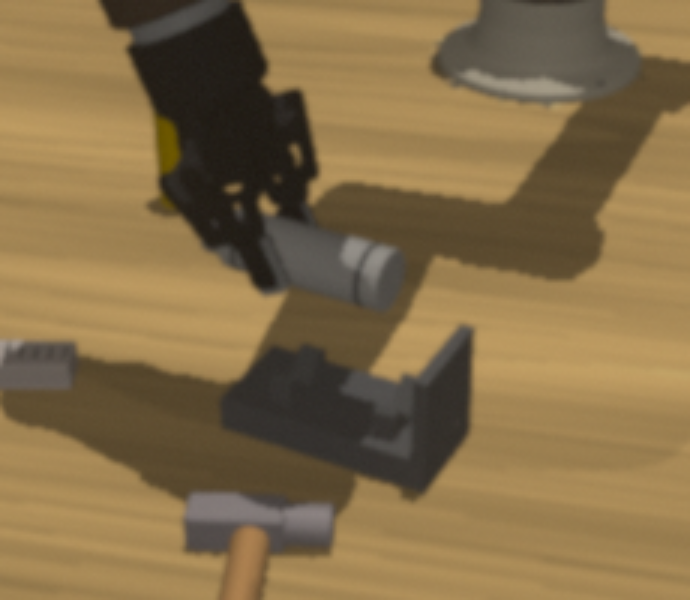

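The scene view shows the tube held level above the cradle (crop 330,255) with its foot toward the end plate at (445,410). In this camera the tube axis is about 0.4 mm off the cradle centreline in x and parallel to it. I'll descend to just above the rests, foot about 10 mm short of the plate.

```bash
sed -i 's/C=np.array(\[623.,-46,0\])/C=np.array([623.2,-45.4,0])/' h.py
cat >> h.py <<'E'
def d(dx,dy,dz,R=None):
    "shift in cradle axes -> tool cm"
    s=arm.read_state(); R0=Ro.from_quat(s["ee_rot"]).as_matrix(); p=s["position"]+dx*xc+dy*yc+dz*zz
    rel(p,R0 if R is None else R)
E
python3 - <<'E'
from h import *
for z in (0,-22,-44,-60,-68): d(.3,0 if z==0 else 18,z,ori(-25))
E
```

```text
xyz cm [ 0.   -0.03  0.  ] ang [-0.006 -0.     0.007]
xyz cm [-0.7  -0.02  2.75] ang [-0.006 -0.     0.007]
xyz cm [ 0.23 -0.    4.75] ang [-0.006 -0.     0.007]
xyz cm [0.9  0.01 6.2 ] ang [-0.006 -0.     0.007]
xyz cm [1.24 0.02 6.92] ang [-0.006 -0.     0.007]
```

>>> move_arm:
  moves:
    - {"gripper":-1,"xyz":[-0.7,0,1.4],"angular":[0,0,0.006]}
    - {"gripper":-1,"xyz":[-0.7,0,2.75],"angular":[-0.005,0,0.006]}
    - {"gripper":-1,"xyz":[0.2,0,4.7],"angular":[-0.005,0,0.006]}
    - {"gripper":-1,"xyz":[0.6,0,5.5],"angular":[-0.005,0,0.006]}
    - {"gripper":-1,"xyz":[0.9,0,6.2],"angular":[-0.005,0,0.006]}
    - {"gripper":-1,"xyz":[1.1,0,6.6],"angular":[-0.005,0,0.006]}
    - {"gripper":-1,"xyz":[1.2,0,6.9],"angular":[-0.005,0,0.006]}
    - {"gripper":-1,"xyz":[1.2,0,6.9],"angular":[-0.005,0,0.006]}

```text
clock: 9.95
position: [620.5, -59.8, 43.3]
ee_rot: [-0.596, 0.773, 0.133, 0.172]
contact_force: [-0.3, 1.1, -3.6]
gripper_width: 38.6
```

Run:
```python
from h import *
st(); s=arm.read_state(); p=s["position"]-C
print("tcp in cradle",round(p@xc,1),round(p@yc,1),p[2].round(1),"axis z",(p[2]+20*np.cos(np.deg2rad(25))).round(1))
for z in (-1,-2,-3,-4,-5): d(0,0,z)
```

```text
t 9.95 p [620.5 -59.8  43.3] j [-0.08  0.59 -0.05 -0.55 -0.93  0.16] F [-0.3  1.1 -3.6] w 38.6
tcp in cradle 1.0 -14.6 43.3 axis z 61.4
xyz cm [0.04 0.   0.09] ang [0. 0. 0.]
xyz cm [0.08 0.   0.18] ang [0. 0. 0.]
xyz cm [0.13 0.   0.27] ang [0. 0. 0.]
xyz cm [0.17 0.   0.36] ang [0. 0. 0.]
xyz cm [0.21 0.   0.45] ang [0. 0. 0.]
```

>>> move_arm:
  moves:
    - {"gripper":-1,"xyz":[0.08,0,0.18],"angular":[0,0,0]}
    - {"gripper":-1,"xyz":[0.13,0,0.27],"angular":[0,0,0]}
    - {"gripper":-1,"xyz":[0.17,0,0.36],"angular":[0,0,0]}
    - {"gripper":-1,"xyz":[0.17,0,0.36],"angular":[0,0,0]}

```text
clock: 10.45
position: [620.8, -59.1, 40.2]
ee_rot: [-0.597, 0.772, 0.133, 0.173]
contact_force: [0.3, 5.2, 4.7]
gripper_width: 38.2
```

The contact came with a force along +y, so a finger edge probably touched the rest at y = -35 rather than the tube seating. I'll lift 4 mm, shift 8 mm toward the plate and lower again.

Run:
```python
from h import *
st()
for y,z in ((0,4),(4,4),(8,4),(8,2),(8,0),(8,-1)): d(-.3,y,z,ori(-25))
```

```text
t 10.45 p [620.8 -59.1  40.2] j [-0.08  0.59 -0.06 -0.55 -0.92  0.16] F [0.3 5.2 4.7] w 38.2
xyz cm [-0.17  0.03 -0.36] ang [-0.001  0.003 -0.   ]
xyz cm [-0.53  0.03 -0.19] ang [-0.001  0.003 -0.   ]
xyz cm [-0.89  0.03 -0.02] ang [-0.001  0.003 -0.   ]
xyz cm [-0.81  0.03  0.16] ang [-0.001  0.003 -0.   ]
xyz cm [-0.72  0.03  0.34] ang [-0.001  0.003 -0.   ]
xyz cm [-0.68  0.03  0.43] ang [-0.001  0.003 -0.   ]
```

>>> move_arm:
  moves:
    - {"gripper":-1,"xyz":[-0.17,0,-0.36],"angular":[0,0,0]}
    - {"gripper":-1,"xyz":[-0.53,0,-0.19],"angular":[0,0,0]}
    - {"gripper":-1,"xyz":[-0.89,0,-0.02],"angular":[0,0,0]}
    - {"gripper":-1,"xyz":[-0.89,0,-0.02],"angular":[0,0,0]}

```text
clock: 10.95
position: [621.6, -52.4, 42.2]
ee_rot: [-0.597, 0.773, 0.133, 0.171]
contact_force: [0.5, -0.1, -3.4]
gripper_width: 38.5
```

>>> move_arm:
  moves:
    - {"gripper":-1,"xyz":[0.08,0,0.18],"angular":[0,0,0]}
    - {"gripper":-1,"xyz":[0.13,0,0.27],"angular":[0,0,0]}
    - {"gripper":-1,"xyz":[0.17,0,0.36],"angular":[0,0,0]}
    - {"gripper":-1,"xyz":[0.17,0,0.36],"angular":[0,0,0]}

```text
clock: 11.45
position: [621.8, -52.4, 39.1]
ee_rot: [-0.597, 0.773, 0.133, 0.172]
contact_force: [-2.4, -0.3, -1.5]
gripper_width: 38.4
```

Run:
```python
from h import *
st(); s=arm.read_state(); p=s["position"]-C
print("tcp in cradle",round(p@xc,1),round(p@yc,1),p[2].round(1),"axis z",(p[2]+20*np.cos(np.deg2rad(25))).round(1),"tq",s["wrist_torque"].round(2), "F cradle",round(s["contact_force"]@xc,1),round(s["contact_force"]@yc,1))
for y,z in ((0,-1),(0,-2),(3,0)): d(0,y,z)
```

```text
t 11.45 p [621.8 -52.4  39.1] j [-0.06  0.59 -0.06 -0.55 -0.92  0.15] F [-2.4 -0.3 -1.5] w 38.4
tcp in cradle 0.4 -7.1 39.1 axis z 57.3 tq [-0.93  0.7   0.32] F cradle -2.2 -0.9
xyz cm [ 0.04 -0.    0.09] ang [0. 0. 0.]
xyz cm [ 0.08 -0.    0.18] ang [0. 0. 0.]
xyz cm [-0.27  0.    0.13] ang [0. 0. 0.]
```

>>> move_arm:
  moves:
    - {"gripper":-1,"xyz":[0.04,0.06,0.09],"angular":[0,0,0]}
    - {"gripper":-1,"xyz":[0.08,0.1,0.18],"angular":[0,0,0]}
    - {"gripper":-1,"xyz":[0.08,0.1,0.18],"angular":[0,0,0]}

```text
clock: 11.82
position: [621.5, -52.1, 38.3]
ee_rot: [-0.597, 0.772, 0.132, 0.172]
contact_force: [-2.4, -0.9, 4.8]
gripper_width: 38.5
```

```bash
cat >> h.py <<'E'
def rep():
    st(); s=arm.read_state(); p=s["position"]-C; F=s["contact_force"]
    print("tcp in cradle",round(p@xc,1),round(p@yc,1),p[2].round(1),"tq",s["wrist_torque"].round(2), "F cradle",round(F@xc,1),round(F@yc,1),round(F[2],1))
E
python3 - <<'E'
from h import *
rep()
for y,z in ((0,-1),(0,-2),(3,0)): d(0,y,z)
E
```

```text
t 11.82 p [621.5 -52.1  38.3] j [-0.06  0.59 -0.06 -0.56 -0.91  0.15] F [-2.4 -0.9  4.8] w 38.5
tcp in cradle 0.1 -6.9 38.3 tq [-0.3   0.73  0.45] F cradle -2.1 -1.5 4.8
xyz cm [0.04 0.   0.09] ang [0. 0. 0.]
xyz cm [0.08 0.   0.18] ang [0. 0. 0.]
xyz cm [-0.27  0.    0.13] ang [0. 0. 0.]
```

Seated: about 8 N more on the rests and only 0.8 mm of travel. Next I'll slide it to the end plate in small steps.

>>> move_arm:
  moves:
    - {"gripper":-1,"xyz":[-0.09,0,0.04],"angular":[0,0,0]}
    - {"gripper":-1,"xyz":[-0.18,0,0.08],"angular":[0,0,0]}
    - {"gripper":-1,"xyz":[-0.18,0,0.08],"angular":[0,0,0]}

```text
clock: 12.2
position: [621.6, -51.4, 38.2]
ee_rot: [-0.597, 0.772, 0.132, 0.172]
contact_force: [-5.2, -3.7, 5.2]
gripper_width: 38.4
```

Run:
```python
from h import *
rep()
```

```text
t 12.2 p [621.6 -51.4  38.2] j [-0.06  0.59 -0.06 -0.55 -0.91  0.15] F [-5.2 -3.7  5.2] w 38.4
tcp in cradle -0.1 -6.2 38.2 tq [-1.13  1.04  0.71] F cradle -4.1 -4.9 5.2
```

>>> move_arm:
  moves:
    - {"gripper":-1,"xyz":[-0.09,0,0.04],"angular":[0,0,0]}
    - {"gripper":-1,"xyz":[-0.18,0,0.08],"angular":[0,0,0]}
    - {"gripper":-1,"xyz":[-0.18,0,0.08],"angular":[0,0,0]}

```text
clock: 12.58
position: [621.9, -49.8, 38.2]
ee_rot: [-0.598, 0.772, 0.132, 0.171]
contact_force: [-5.3, -5.3, 5.9]
gripper_width: 38.5
```

Run:
```python
from h import *
rep()
```

```text
t 12.57 p [621.9 -49.8  38.2] j [-0.06  0.59 -0.06 -0.55 -0.91  0.15] F [-5.3 -5.3  5.9] w 38.5
tcp in cradle -0.2 -4.6 38.2 tq [-1.31  1.15  0.75] F cradle -3.8 -6.4 5.9
```

>>> move_arm:
  moves:
    - {"gripper":-1,"xyz":[-0.12,0.06,0],"angular":[0,0,0]}
    - {"gripper":-1,"xyz":[-0.2,0.08,0.03],"angular":[0,0,0]}
    - {"gripper":-1,"xyz":[-0.2,0.08,0.03],"angular":[0,0,0]}

```text
clock: 12.95
position: [622.1, -48.2, 38.4]
ee_rot: [-0.597, 0.772, 0.131, 0.172]
contact_force: [-4.1, -6.3, 4.2]
gripper_width: 38.7
```

Run:
```python
from h import *
rep()
```

```text
t 12.95 p [622.1 -48.2  38.4] j [-0.06  0.59 -0.06 -0.55 -0.91  0.15] F [-4.1 -6.3  4.2] w 38.7
tcp in cradle -0.3 -3.0 38.4 tq [-1.98  0.98  0.48] F cradle -2.3 -7.1 4.2
```

>>> move_arm:
  moves:
    - {"gripper":-1,"xyz":[-0.09,0.02,0.04],"angular":[0,0,0]}
    - {"gripper":-1,"xyz":[-0.18,0.04,0.08],"angular":[0,0,0]}
    - {"gripper":-1,"xyz":[-0.18,0.04,0.08],"angular":[0,0,0]}

```text
clock: 13.32
position: [622.1, -48.2, 38.4]
ee_rot: [-0.597, 0.773, 0.13, 0.171]
contact_force: [-4.6, -11.6, 5.2]
gripper_width: 38.4
```

Run:
```python
from h import *
rep()
im,dd=arm.get_image("scene"); cv2.imwrite("pics/s5.png",cv2.resize(im[170:310,180:350],None,fx=4,fy=4,interpolation=cv2.INTER_CUBIC)); np.savez("pics/s5.npz",im=im,d=dd)
```

```text
t 13.32 p [622.1 -48.2  38.4] j [-0.05  0.59 -0.06 -0.55 -0.9   0.14] F [ -4.6 -11.6   5.2] w 38.4
tcp in cradle -0.3 -2.9 38.4 tq [-3.19  1.16  0.43] F cradle -1.6 -12.4 5.2
```

Travel stopped while the push force rose by 5 N, within 0.5 mm of the predicted spot, so the foot is on the plate. Releasing.

>>> move_arm:
  moves:
    - {"gripper":-0.3,"xyz":[0,0,0],"angular":[0,0,0]}
    - {"gripper":0,"xyz":[0,0,0],"angular":[0,0,0]}
    - {"gripper":0.4,"xyz":[0,0,0],"angular":[0,0,0]}
    - {"gripper":0.7,"xyz":[0,0,0],"angular":[0,0,0]}
    - {"gripper":0.7,"xyz":[0,0,0],"angular":[0,0,0]}
    - {"gripper":0.7,"xyz":[0,0,0],"angular":[0,0,0]}

```text
clock: 14.12
position: [622.0, -43.9, 37.5]
ee_rot: [-0.597, 0.773, 0.133, 0.172]
contact_force: [0.4, -0.5, -0.2]
gripper_width: 73.0
```

>>> move_arm:
  moves:
    - {"gripper":0.7,"xyz":[0,0,-1],"angular":[0,0,0]}
    - {"gripper":0.7,"xyz":[0,0,-3],"angular":[0,0,0]}
    - {"gripper":0.7,"xyz":[0,0,-6],"angular":[0,0,0]}
    - {"gripper":0.7,"xyz":[0,0,-10],"angular":[0,0,0]}
    - {"gripper":0.7,"xyz":[0,0,-15],"angular":[0,0,0]}
    - {"gripper":0.7,"xyz":[0,0,-20],"angular":[0,0,0]}
    - {"gripper":0.7,"xyz":[0,0,-20],"angular":[0,0,0]}

```text
clock: 15.0
position: [602.1, -129.0, 225.4]
ee_rot: [-0.597, 0.773, 0.128, 0.175]
contact_force: [0.4, 1.4, -0.4]
gripper_width: 72.5
```

Run:
```python
from h import *
rep()
im,dd=arm.get_image("scene"); cv2.imwrite("pics/s6.png",cv2.resize(im[190:310,190:350],None,fx=4.5,fy=4.5,interpolation=cv2.INTER_CUBIC)); np.savez("pics/s6.npz",im=im,d=dd)
W=cloud("scene",dd); L=(W-C)@np.stack([xc,yc,zz],1)
m=(im.mean(-1)>75)&(abs(L[...,0])<40)&(abs(L[...,1])<75)&(L[...,2]>48)&(L[...,2]<82); Q=L[m]
from scipy.optimize import least_squares
for lo in range(-70,70,15):
    q=Q[(Q[:,1]>lo)&(Q[:,1]<lo+15)]
    if len(q)>10:
        r=20 if lo>-50 else 14
        f=least_squares(lambda c:np.hypot(q[:,0]-c[0],q[:,2]-c[1])-r,[0,55],loss="soft_l1"); print(lo,len(q),f.x.round(1))
print("y range",np.percentile(Q[:,1],[1,99]).round(1))
```

```text
t 15.0 p [ 602.1 -129.   225.4] j [-0.18  0.4   0.11 -0.46 -1.27  0.06] F [ 0.4  1.4 -0.4] w 72.5
tcp in cradle 0.7 -86.2 225.4 tq [-0.79  0.22 -0.  ] F cradle -0.0 1.4 -0.4
-70 53 [ 0.2 53.6]
-55 83 [ 3.  58.9]
-40 111 [ 0.2 53.8]
-25 135 [-0.3 53.9]
-10 136 [-0.1 54.4]
5 142 [ 0.  53.7]
20 140 [-0.3 53.7]
35 136 [-0.3 53.6]
50 71 [-0.  54.1]
y range [-62.5  57.8]
```

View pics/s6.png

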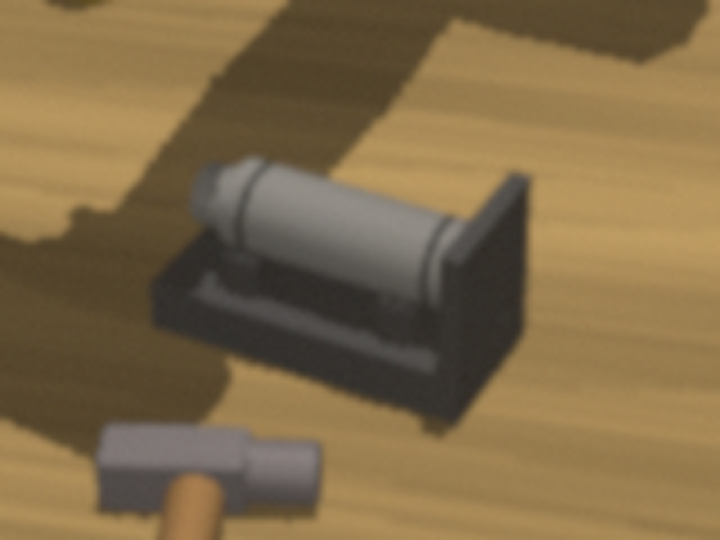

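The scene view shows the tube lying in both V rests: its foot is at the plate (crop 445,260) and its neck is at the open end (205,195). The fit gives it level and centred. A gentle push on the neck with closed fingers will confirm plate contact.

Run:
```python
from h import *
rel(cw(0,-110,120),ori(0)); rel(cw(0,-88,48),ori(0),(cw(0,-110,120),ori(0)))
rel(cw(0,-110,48),ori(0),(cw(0,-110,120),ori(0)))
```

```text
xyz cm [ 6.6  -0.02  8.22] ang [-0.007  0.438 -0.001]
xyz cm [-2.2  0.   7.2] ang [0. 0. 0.]
xyz cm [0.  0.  7.2] ang [0. 0. 0.]
```

>>> move_arm:
  moves:
    - {"gripper":-1,"xyz":[2.2,0,2.7],"angular":[0,0.15,0]}
    - {"gripper":-1,"xyz":[4.4,0,5.4],"angular":[-0.005,0.3,0]}
    - {"gripper":-1,"xyz":[6.6,0,8.2],"angular":[-0.007,0.438,0]}
    - {"gripper":-1,"xyz":[6.6,0,8.2],"angular":[-0.007,0.438,0]}
    - {"gripper":-1,"xyz":[6.6,0,8.2],"angular":[-0.007,0.438,0]}

```text
clock: 15.68
position: [594.7, -150.3, 117.2]
ee_rot: [-0.612, 0.791, 0.003, -0.001]
contact_force: [0.3, -0.6, 0.6]
gripper_width: -0.0
```

>>> move_arm:
  moves:
    - {"gripper":-1,"xyz":[0,0,3],"angular":[0,0,0]}
    - {"gripper":-1,"xyz":[0,0,5.5],"angular":[0,0,0]}
    - {"gripper":-1,"xyz":[0,0,7.2],"angular":[0,0,0]}
    - {"gripper":-1,"xyz":[-1,0,7.2],"angular":[0,0,0]}
    - {"gripper":-1,"xyz":[-2,0,7.2],"angular":[0,0,0]}
    - {"gripper":-1,"xyz":[-2.2,0,7.2],"angular":[0,0,0]}
    - {"gripper":-1,"xyz":[-2.2,0,7.2],"angular":[0,0,0]}

```text
clock: 16.55
position: [599.7, -128.4, 45.2]
ee_rot: [-0.612, 0.791, 0.002, -0.002]
contact_force: [-0.4, -0.9, -0.3]
gripper_width: -0.3
```

Run:
```python
from h import *
rep()
```

```text
t 16.55 p [ 599.7 -128.4   45.2] j [ 0.05  0.55 -0.23 -0.   -0.79 -0.3 ] F [-0.4 -0.9 -0.3] w -0.3
tcp in cradle -1.8 -86.3 45.2 tq [-0.05  0.06  0.04] F cradle -0.2 -1.0 -0.3
```

>>> move_arm:
  moves:
    - {"gripper":-1,"xyz":[-0.3,0,0],"angular":[0,0,0]}
    - {"gripper":-1,"xyz":[-0.6,0,0],"angular":[0,0,0]}
    - {"gripper":-1,"xyz":[-0.8,0,0],"angular":[0,0,0]}
    - {"gripper":-1,"xyz":[-0.9,0,0],"angular":[0,0,0]}
    - {"gripper":-1,"xyz":[-0.9,0,0],"angular":[0,0,0]}

```text
clock: 17.18
position: [601.5, -120.1, 44.4]
ee_rot: [-0.612, 0.791, 0.003, -0.002]
contact_force: [-0.6, -0.1, 0.2]
gripper_width: -0.1
```

Run:
```python
from h import *
rep()
```

```text
t 17.18 p [ 601.5 -120.1   44.4] j [ 0.07  0.55 -0.23 -0.   -0.79 -0.32] F [-0.6 -0.1  0.2] w -0.1
tcp in cradle -2.2 -77.8 44.4 tq [0.01 0.03 0.03] F cradle -0.6 -0.3 0.2
```

>>> move_arm:
  moves:
    - {"gripper":-1,"xyz":[-0.1,0,0],"angular":[0,0,0]}
    - {"gripper":-1,"xyz":[-0.2,0,0],"angular":[0,0,0]}
    - {"gripper":-1,"xyz":[-0.2,0,0],"angular":[0,0,0]}

```text
clock: 17.55
position: [601.8, -118.6, 44.4]
ee_rot: [-0.612, 0.791, 0.003, -0.002]
contact_force: [0.2, -1.7, -0.5]
gripper_width: 0.4
```

Run:
```python
from h import *
rep()
```

```text
t 17.55 p [ 601.8 -118.6   44.4] j [ 0.07  0.55 -0.23 -0.   -0.79 -0.32] F [ 0.2 -1.7 -0.5] w 0.4
tcp in cradle -2.2 -76.2 44.4 tq [-0.56  0.02 -0.02] F cradle 0.6 -1.5 -0.5
```

>>> move_arm:
  moves:
    - {"gripper":-1,"xyz":[-0.1,0,0],"angular":[0,0,0]}
    - {"gripper":-1,"xyz":[-0.2,0,0],"angular":[0,0,0]}
    - {"gripper":-1,"xyz":[-0.2,0,0],"angular":[0,0,0]}

```text
clock: 17.92
position: [601.8, -118.4, 44.5]
ee_rot: [-0.612, 0.791, 0.002, -0.003]
contact_force: [-0.5, -7.8, -0.2]
gripper_width: 0.2
```

Run:
```python
from h import *
rep()
```

```text
t 17.93 p [ 601.8 -118.4   44.5] j [ 0.07  0.55 -0.23 -0.   -0.79 -0.32] F [-0.5 -7.8 -0.2] w 0.2
tcp in cradle -2.3 -76.0 44.5 tq [-2.54  0.14  0.01] F cradle 1.5 -7.7 -0.2
```

The neck push stopped at y = -76.0 against a predicted -76 and took 7.7 N without moving, so the tube is firmly against the plate. On to the bar.

```bash
cat >> h.py <<'E'
def down(yaw):
    "tool down, jaw (tool y) along -(cos yaw, sin yaw)"
    y=-np.array([np.cos(yaw),np.sin(yaw),0]); return np.stack([np.cross(y,-zz),y,-zz],1)
E
python3 - <<'E'
from h import *
d(0,-25,0);d(0,-25,75)
B=np.array([620.,-315.3,0]); R=down(np.deg2rad(12))
rel(B+zz*60,R); rel(B+zz*60,R,(B+zz*100,R))
z=np.load("pics/scene6.npz") if 0 else np.load("pics/s6.npz"); W=cloud("scene",z["d"]); Q=roi(W,95,182,228,254); Q=Q[(Q[:,2]>15)&(Q[:,2]<26)]; print(box(Q))
E
```

```text
xyz cm [2.5  0.   0.01] ang [0. 0. 0.]
xyz cm [ 2.52  0.06 -7.49] ang [0. 0. 0.]
xyz cm [18.6  -6.71 -1.56] ang [ 0.009 -0.001 -0.464]
xyz cm [0. 0. 4.] ang [0. 0. 0.]
(array([ 622.1, -314.8]), array([ 35.4, 151.1]), 12.8)
```

>>> move_arm:
  moves:
    - {"gripper":-1,"xyz":[1.2,0,0],"angular":[0,0,0]}
    - {"gripper":-1,"xyz":[2.5,0,-1],"angular":[0,0,0]}
    - {"gripper":0,"xyz":[4,0,-4],"angular":[0,0,0]}
    - {"gripper":0.5,"xyz":[7,-1.5,-5.5],"angular":[0,0,-0.1]}
    - {"gripper":0.5,"xyz":[11,-3,-5.5],"angular":[0,0,-0.25]}
    - {"gripper":0.5,"xyz":[15,-5,-5],"angular":[0,0,-0.4]}
    - {"gripper":0.5,"xyz":[18.6,-6.7,-3],"angular":[0,0,-0.464]}
    - {"gripper":0.5,"xyz":[18.6,-6.7,-1.6],"angular":[0.009,0,-0.464]}
    - {"gripper":0.5,"xyz":[18.6,-6.7,-1.6],"angular":[0.009,0,-0.464]}
    - {"gripper":0.5,"xyz":[18.6,-6.7,-1.6],"angular":[0.009,0,-0.464]}

```text
clock: 19.18
position: [621.2, -313.3, 61.2]
ee_rot: [0.777, -0.629, 0.001, -0.001]
contact_force: [-0.4, 0.6, 0.2]
gripper_width: 64.0
```

Run:
```python
from h import *
rep()
B=np.array([620.,-315.3,0]); R=down(np.deg2rad(12)); rel(B+zz*4,R)
im,dd=arm.get_image("top"); np.savez("pics/t7.npz",im=im,d=dd); cv2.imwrite("pics/t7.png",cv2.resize(im[110:240,330:470],None,fx=4.3,fy=4.3,interpolation=cv2.INTER_CUBIC))
```

```text
t 19.18 p [ 621.2 -313.3   61.2] j [-0.24  0.64  0.   -0.   -0.92  0.45] F [-0.4  0.6  0.2] w 64.0
tcp in cradle 65.6 -259.7 61.2 tq [-0.04 -0.02 -0.06] F cradle -0.6 0.5 0.2
xyz cm [0.17 0.18 5.72] ang [-0.004  0.     0.001]
```

View pics/t7.png

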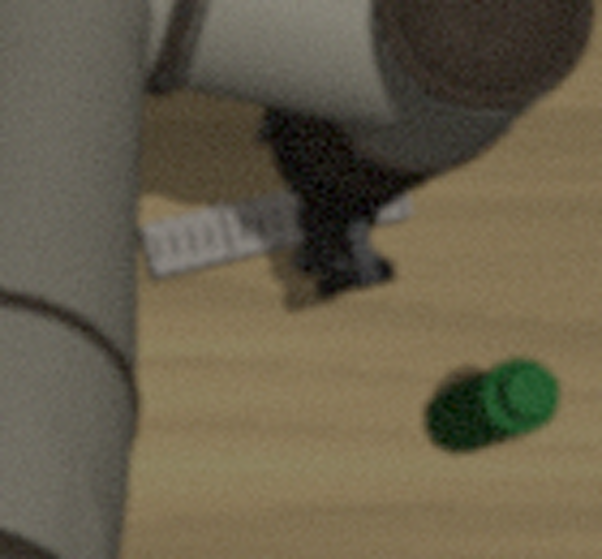

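The top view shows the gripper over the bar (crop 150–410, 195–270), jaws across its width, as far as the arm leaves visible. Descending and closing.

>>> move_arm:
  moves:
    - {"gripper":0.5,"xyz":[0.17,0.18,2],"angular":[-0.004,0,0]}
    - {"gripper":0.5,"xyz":[0.17,0.18,4],"angular":[-0.004,0,0]}
    - {"gripper":0.5,"xyz":[0.17,0.18,5.3],"angular":[-0.004,0,0]}
    - {"gripper":0.5,"xyz":[0.17,0.18,5.7],"angular":[-0.004,0,0]}
    - {"gripper":0.5,"xyz":[0.17,0.18,5.7],"angular":[-0.004,0,0]}

```text
clock: 19.85
position: [619.3, -315.2, 2.5]
ee_rot: [0.777, -0.629, -0.001, 0.0]
contact_force: [0.6, -0.4, 0.2]
gripper_width: 64.2
```

>>> move_arm:
  moves:
    - {"gripper":0.1,"xyz":[0,0,0],"angular":[0,0,0]}
    - {"gripper":-0.2,"xyz":[0,0,0],"angular":[0,0,0]}
    - {"gripper":-1,"xyz":[0,0,0],"angular":[0,0,0]}
    - {"gripper":-1,"xyz":[0,0,0],"angular":[0,0,0]}
    - {"gripper":-1,"xyz":[0,0,0],"angular":[0,0,0]}

```text
clock: 20.48
position: [619.9, -315.4, 3.9]
ee_rot: [0.777, -0.629, -0.0, 0.0]
contact_force: [0.3, 1.4, 6.0]
gripper_width: 28.4
```

>>> move_arm:
  moves:
    - {"gripper":-1,"xyz":[0,0,-1],"angular":[0,0,0]}
    - {"gripper":-1,"xyz":[0,0,-2.5],"angular":[0,0,0]}
    - {"gripper":-1,"xyz":[0,0,-4.5],"angular":[0,0,0]}
    - {"gripper":-1,"xyz":[0,0,-7],"angular":[0,0,0]}
    - {"gripper":-1,"xyz":[0,0,-9],"angular":[0,0,0]}
    - {"gripper":-1,"xyz":[0,0,-9],"angular":[0,0,0]}

```text
clock: 21.22
position: [621.0, -315.8, 96.3]
ee_rot: [0.777, -0.629, 0.002, -0.001]
contact_force: [0.3, -0.4, -1.9]
gripper_width: 28.8
```

Run:
```python
from h import *
rep()
s=arm.read_state(); R0=Ro.from_quat(s["ee_rot"]).as_matrix(); print("jaw yaw",np.degrees(np.arctan2(-R0[1,1],-R0[0,1])))
rel(cw(-76,0,94),down(YAW))
for n in ("scene","top"):
    im,dd=arm.get_image(n); W=cloud(n,dd); np.savez(f"pics/{n}8.npz",im=im,d=dd)
    m=(im.mean(-1)>110)&(W[...,2]>75)&(W[...,2]<125)&(W[...,0]>560)&(W[...,0]<690)&(W[...,1]>-420)&(W[...,1]<-220)&(im.max(-1).astype(int)-im.min(-1)<40)
    Q=W[m]; print(n,len(Q),Q.mean(0).round(1) if len(Q) else 0, box(Q) if len(Q)>5 else 0)
    if len(Q): v,u=np.where(m);print(u.min(),u.max(),v.min(),v.max())
```

```text
t 21.23 p [ 621.  -315.8   96.3] j [-0.24  0.61  0.03  0.   -0.99  0.45] F [ 0.3 -0.4 -1.9] w 28.8
tcp in cradle 66.0 -262.2 96.3 tq [-0.  0. -0.] F cradle 0.4 -0.3 -1.9
jaw yaw 12.026306749101554
xyz cm [-29.8    0.94   0.18] ang [-0.004 -0.001  0.465]
scene 237 [ 615.3 -291.5  111.6] (array([ 622.3, -316.1]), array([ 33.6, 149.8]), 14.7)
90 169 196 203
top 222 [ 607.2 -265.8  110.4] (array([ 609.3, -269.3]), array([28.9, 53.4]), 12.2)
370 395 151 165
```

>>> move_arm:
  moves:
    - {"gripper":-1,"xyz":[-3,0.2,-1],"angular":[0,0,0]}
    - {"gripper":-1,"xyz":[-7,0.9,-2],"angular":[0,0,0.08]}
    - {"gripper":-1,"xyz":[-11,0.9,-2],"angular":[0,0,0.16]}
    - {"gripper":-1,"xyz":[-15,0.9,-2],"angular":[0,0,0.24]}
    - {"gripper":-1,"xyz":[-19,0.9,-2],"angular":[0,0,0.32]}
    - {"gripper":-1,"xyz":[-23,0.9,-1.5],"angular":[0,0,0.4]}
    - {"gripper":-1,"xyz":[-27,0.9,-1],"angular":[-0.004,0,0.465]}
    - {"gripper":-1,"xyz":[-29.8,0.9,0],"angular":[-0.004,0,0.465]}
    - {"gripper":-1,"xyz":[-29.8,0.9,0],"angular":[-0.004,0,0.465]}
    - {"gripper":-1,"xyz":[-29.8,0.9,0],"angular":[-0.004,0,0.465]}

```text
clock: 22.58
position: [548.6, -26.0, 92.9]
ee_rot: [-0.611, 0.791, 0.002, -0.002]
contact_force: [0.2, -0.3, -1.3]
gripper_width: 28.7
```

Run:
```python
from h import *
rep()
rel(cw(-76,0,30),down(YAW));rel(cw(-76,0,5),down(YAW))
im,dd=arm.get_image("scene"); W=cloud("scene",dd); np.savez("pics/s9.npz",im=im,d=dd)
L=(W-C)@np.stack([xc,yc,zz],1)
m=(im.mean(-1)>95)&(L[...,2]>82)&(L[...,2]<122)&(L[...,0]>-120)&(L[...,0]<-40)&(abs(L[...,1])<100)&(im.max(-1).astype(int)-im.min(-1)<45)
Q=L[m];print(len(Q),Q.min(0).round(1),Q.max(0).round(1),box(Q))
```

```text
t 22.57 p [548.6 -26.   92.9] j [ 0.25  0.4  -0.35 -0.   -0.82 -0.5 ] F [ 0.2 -0.3 -1.3] w 28.7
tcp in cradle -77.1 0.0 92.9 tq [-0.02 -0.04 -0.01] F cradle 0.3 -0.3 -1.3
xyz cm [-0.01 -0.15  6.29] ang [ 0.007 -0.001 -0.   ]
xyz cm [-0.01 -0.17  8.79] ang [ 0.007 -0.001 -0.   ]
154 [-91.  -74.5  88. ] [-58.9  69.3 110.8] (array([-75.6,  -2.7]), array([ 32.1, 143.6]), 0.5)
```

>>> move_arm:
  moves:
    - {"gripper":-1,"xyz":[0,-0.1,2.5],"angular":[0,0,0]}
    - {"gripper":-1,"xyz":[0,-0.15,5],"angular":[0.007,0,0]}
    - {"gripper":-1,"xyz":[0,-0.15,7],"angular":[0.007,0,0]}
    - {"gripper":-1,"xyz":[0,-0.15,8.2],"angular":[0.007,0,0]}
    - {"gripper":-1,"xyz":[0,-0.15,8.7],"angular":[0.007,0,0]}
    - {"gripper":-1,"xyz":[0,-0.15,8.8],"angular":[0.007,0,0]}
    - {"gripper":-1,"xyz":[0,-0.15,8.8],"angular":[0.007,0,0]}

```text
clock: 23.5
position: [550.2, -25.9, 6.0]
ee_rot: [-0.611, 0.791, -0.001, 0.001]
contact_force: [-0.6, 0.7, -1.2]
gripper_width: 28.2
```

Run:
```python
from h import *
rep()
im,dd=arm.get_image("scene"); W=cloud("scene",dd); np.savez("pics/s10.npz",im=im,d=dd)
im2,d2=arm.get_image("top"); np.savez("pics/t10.npz",im=im2,d=d2)
cv2.imwrite("pics/s10.png",cv2.resize(im[190:310,190:350],None,fx=4.5,fy=4.5,interpolation=cv2.INTER_CUBIC))
```

```text
t 23.5 p [550.2 -25.9   6. ] j [ 0.25  0.53 -0.43  0.   -0.61 -0.51] F [-0.6  0.7 -1.2] w 28.2
tcp in cradle -75.6 0.4 6.0 tq [ 0.04 -0.02 -0.  ] F cradle -0.8 0.5 -1.2
```

View pics/s10.png

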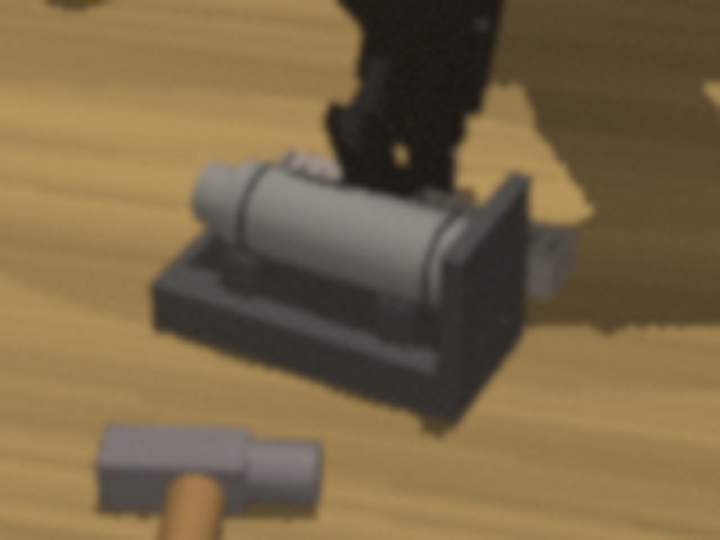

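The scene view is from the far side, so the bar (crop 550,260) is mostly hidden behind the cradle and the top camera will have to check it. I'll lower the last 2 mm, release and look from above.

>>> move_arm:
  moves:
    - {"gripper":-1,"xyz":[0,0,0.1],"angular":[0,0,0]}
    - {"gripper":-1,"xyz":[0,0,0.2],"angular":[0,0,0]}
    - {"gripper":-1,"xyz":[0,0,0.2],"angular":[0,0,0]}
    - {"gripper":-0.2,"xyz":[0,0,0.1],"angular":[0,0,0]}
    - {"gripper":0,"xyz":[0,0,0],"angular":[0,0,0]}
    - {"gripper":0,"xyz":[0,0,0],"angular":[0,0,0]}
    - {"gripper":0,"xyz":[0,0,0],"angular":[0,0,0]}

```text
clock: 24.48
position: [549.6, -26.0, 5.2]
ee_rot: [-0.611, 0.791, -0.001, 0.0]
contact_force: [-0.7, -0.3, 0.5]
gripper_width: 43.0
```

>>> move_arm:
  moves:
    - {"gripper":0,"xyz":[0,0,-2],"angular":[0,0,0]}
    - {"gripper":0,"xyz":[0,0,-5],"angular":[0,0,0]}
    - {"gripper":0,"xyz":[0,1,-9],"angular":[0,0,0]}
    - {"gripper":0,"xyz":[-4,5,-12],"angular":[0,0,0.15]}
    - {"gripper":0.2,"xyz":[-8,8,-12],"angular":[0,0,0.3]}
    - {"gripper":0.4,"xyz":[-12,10,-12],"angular":[0,0,0.45]}
    - {"gripper":0.5,"xyz":[-17,11,-12],"angular":[0,0,0.6]}
    - {"gripper":0.5,"xyz":[-22,11,-12],"angular":[0,0,0.75]}
    - {"gripper":0.5,"xyz":[-25,11,-12],"angular":[0,0,0.9]}

```text
clock: 25.6
position: [506.5, 246.2, 125.0]
ee_rot: [-0.205, 0.979, -0.0, 0.001]
contact_force: [0.2, -0.5, 0.3]
gripper_width: 64.2
```

```bash
cat >> h.py <<'E'
def look(tag):
    im,dd=arm.get_image("top"); np.savez(f"pics/t{tag}.npz",im=im,d=dd); W=cloud("top",dd)
    L=(W-C)@np.stack([xc,yc,zz],1)
    cv2.imwrite(f"pics/t{tag}.png",cv2.resize(im[110:220,220:360],None,fx=5.5,fy=5.4,interpolation=cv2.INTER_CUBIC))
    g=im.mean(-1)
    reg=(abs(L[...,1])<105)&(L[...,2]>13)&(L[...,2]<32)
    for nm,m in (("bar",reg&(L[...,0]>-120)&(L[...,0]<-30)&(g>75)),("base",reg&(L[...,0]>-42)&(L[...,0]<50)&(g<75))):
        Q=L[m]
        if len(Q)<20: print(nm,len(Q)); continue
        print(nm,len(Q),"box",*box(Q),"y",np.percentile(Q[:,1],[1,99]).round(1),"x",np.percentile(Q[:,0],[2,98]).round(1),"g",g[m].mean().round())
E
python3 - <<'E'
from h import *
rep(); look(11)
E
```

```text
t 25.6 p [506.5 246.2 125. ] j [ 0.74  0.38 -0.29  0.   -0.9  -1.9 ] F [ 0.2 -0.5  0.3] w 64.2
tcp in cradle -186.5 252.7 125.0 tq [-0.05  0.02  0.03] F cradle 0.3 -0.4 0.3
bar 842 box [-61.5   0.3] [ 62.7 150.3] 0.1 y [-73.7  73.2] x [-92.3 -30.6] g 115.0
base 357 box [-3.6 -1.9] [145.8  69.2] 89.4 y [-73.1  66.4] x [-37.3  29.6] g 69.0
```

View pics/t11.png

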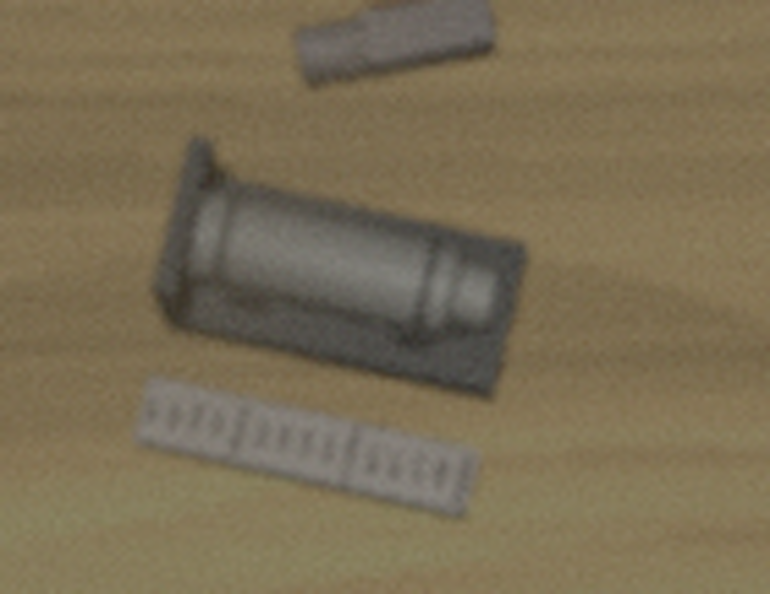

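The top view shows the tube in the cradle, foot at the plate on the left. The bar lies parallel in front (crop 140–480, 380–515), with a gap as planned. I'll compare the ends precisely before pushing.

```bash
cat >> h.py <<'E'
def ends(tag):
    z=np.load(f"pics/t{tag}.npz"); im,dd=z["im"],z["d"]; c=arm.get_calibration("top");K=np.array(c["camera_matrix"]);R=np.array(c["R"]);t=np.array(c["t"])
    g=cv2.GaussianBlur(im,(0,0),.7).astype(np.float32)
    def samp(x,y,h):  # colour at cradle-frame points, plane height h
        P=np.stack([cw(a,b,h) for a,b in zip(x,y)]); q=(P@R.T+t)@K.T; q=(q[:,:2]/q[:,2:]).astype(np.float32)
        return cv2.remap(g,q[:,0].copy(),q[:,1].copy(),cv2.INTER_LINEAR)[:,0]
    def edge(xs,ys,h,ax):
        # mean profile across strip; edge = largest gradient (sub-sample centroid)
        prof=np.mean([samp(*( (np.full(len(ys),v),ys) if ax=='y' else (ys,np.full(len(ys),v)) ),h) for v in xs],0)
        dv=np.linalg.norm(np.gradient(cv2.GaussianBlur(prof,(1,9),0),axis=0),axis=1); i=dv.argmax(); s=slice(max(i-5,0),i+6); return round(float((dv[s]*ys[s]).sum()/dv[s].sum()),1)
    return edge
E
python3 - <<'E'
from h import *
e=ends(11)
yl=np.arange(-90,-60,.5); yr=np.arange(60,90,.5)
b=np.arange(-86,-66,2); 
print("bar -y top edge",e(b,yl,20,'y'),"+y",e(b,yr,20,'y'))
print("base -y",e(np.arange(-31,-15,2),yl,25,'y'), "plate +y outer at h85",e(np.arange(-30,-10,2),yr,85,'y'),"back strip -y",e(np.arange(20,32,2),yl,25,'y'))
for y0 in (-60,-30,0,30,60):
    print(y0,"bar far/near edges x",e(np.arange(y0-6,y0+6,2),np.arange(-70,-50,.5),20,'x'),e(np.arange(y0-6,y0+6,2),np.arange(-105,-80,.5),20,'x'),"base front",e(np.arange(y0-6,y0+6,2),np.arange(-48,-24,.5),25,'x'))
E
```

```text
bar -y top edge -68.5 +y 75.0
base -y -76.5 plate +y outer at h85 74.5 back strip -y -75.6
-60 bar far/near edges x -62.0 -90.4 base front -40.4
-30 bar far/near edges x -62.4 -90.5 base front -40.5
0 bar far/near edges x -62.0 -90.1 base front -41.0
30 bar far/near edges x -61.5 -90.5 base front -40.5
60 bar far/near edges x -61.9 -90.5 base front -40.6
```

Run:
```python
from h import *
e=ends(11)
for lo,hi in ((-86,-71),(-84,-72)):
    print("bar -y",[e(np.arange(a,a+6,1.),np.arange(lo,hi,.5),20,'y') for a in (-88,-82,-76,-70)])
print("bar +y",[e(np.arange(a,a+6,1.),np.arange(68,86,.5),20,'y') for a in (-88,-82,-76,-70)])
print("base -y",[e(np.arange(a,a+6,1.),np.arange(-86,-68,.5),25,'y') for a in (-32,-26,-20,20,26)])
print("plate outer top",[e(np.arange(a,a+6,1.),np.arange(69,84,.5),85,'y') for a in (-30,-20,-10,0,10,20)])
# push start pose: jaws along y_c
R=np.stack([np.cross(yc,-zz),yc,-zz],1)
for R in (np.stack([np.cross(yc,-zz),yc,-zz],1),np.stack([np.cross(-yc,-zz),-yc,-zz],1)): rel(cw(-120,0,120),R)
```

```text
bar -y [-75.1, -76.0, -76.5, -76.1]
bar -y [-75.3, -76.0, -76.5, -76.1]
bar +y [74.0, 75.4, 75.0, 74.5]
base -y [-76.5, -77.0, -76.4, -76.0, -75.5]
plate outer top [74.9, 74.5, 74.9, 74.0, 74.0, 74.0]
xyz cm [ 10.62 -24.16   0.48] ang [0.001 0.004 0.666]
xyz cm [ 10.62 -24.16   0.48] ang [-5.000e-03  1.000e-03 -2.476e+00]
```

Ends agree to about 0.3 mm (bar -76.0/74.8, cradle -76.3/74.4 in the same camera). Next I'll turn the jaws along the cradle, open, and push the bar square against the front face with both fingers.

>>> move_arm:
  moves:
    - {"gripper":0.5,"xyz":[2,-5,0],"angular":[0,0,0.13]}
    - {"gripper":0.5,"xyz":[4,-10,0],"angular":[0,0,0.26]}
    - {"gripper":0.5,"xyz":[6,-15,0],"angular":[0,0,0.4]}
    - {"gripper":0.5,"xyz":[8.5,-20,0],"angular":[0,0,0.53]}
    - {"gripper":0.5,"xyz":[10.6,-24.2,0.5],"angular":[0,0.004,0.666]}
    - {"gripper":0.5,"xyz":[10.6,-24.2,0.5],"angular":[0,0.004,0.666]}
    - {"gripper":0.5,"xyz":[10.6,-24.2,0.5],"angular":[0,0.004,0.666]}

```text
clock: 26.52
position: [507.0, -20.5, 120.4]
ee_rot: [0.125, 0.992, -0.001, -0.001]
contact_force: [0.4, -0.2, 0.7]
gripper_width: 63.9
```

Run:
```python
from h import *
rep()
R=np.stack([np.cross(yc,-zz),yc,-zz],1)
rel(cw(-115,0,4),R); rel(cw(-105,0,4),R)
```

```text
t 26.52 p [507.  -20.5 120.4] j [ 0.28  0.3  -0.43  0.   -0.84 -2.1 ] F [ 0.4 -0.2  0.7] w 63.9
tcp in cradle -118.7 -5.2 120.4 tq [-0.   -0.05 -0.02] F cradle 0.4 -0.1 0.7
xyz cm [-0.4   0.53 11.63] ang [-0.002 -0.002  0.005]
xyz cm [-1.4   0.53 11.63] ang [-0.002 -0.002  0.005]
```

>>> move_arm:
  moves:
    - {"gripper":0.5,"xyz":[0,0.5,4],"angular":[0,0,0.005]}
    - {"gripper":0.5,"xyz":[0,0.5,8],"angular":[0,0,0.005]}
    - {"gripper":0.5,"xyz":[-0.2,0.53,10.8],"angular":[0,0,0.005]}
    - {"gripper":0.5,"xyz":[-0.4,0.53,11.6],"angular":[0,0,0.005]}
    - {"gripper":0.5,"xyz":[-0.4,0.53,11.6],"angular":[0,0,0.005]}
    - {"gripper":0.5,"xyz":[-0.4,0.53,11.6],"angular":[0,0,0.005]}

```text
clock: 27.28
position: [512.8, -15.8, 5.4]
ee_rot: [0.127, 0.992, -0.0, -0.0]
contact_force: [-0.8, 0.7, -0.2]
gripper_width: 64.1
```

Run:
```python
from h import *
rep()
R=np.stack([np.cross(yc,-zz),yc,-zz],1)
rel(cw(-80,0,4),R)
```

```text
t 27.27 p [512.8 -15.8   5.4] j [ 0.29  0.48 -0.53  0.   -0.56 -2.11] F [-0.8  0.7 -0.2] w 64.1
tcp in cradle -114.3 0.8 5.4 tq [-0.   -0.02  0.03] F cradle -0.9 0.5 -0.2
xyz cm [-3.43 -0.08  0.14] ang [-0.001 -0.     0.   ]
```

>>> move_arm:
  moves:
    - {"gripper":0.5,"xyz":[-0.5,-0.05,0.1],"angular":[0,0,0]}
    - {"gripper":0.5,"xyz":[-1,-0.05,0.1],"angular":[0,0,0]}
    - {"gripper":0.5,"xyz":[-1.4,-0.05,0.1],"angular":[0,0,0]}
    - {"gripper":0.5,"xyz":[-1.8,-0.05,0.1],"angular":[0,0,0]}
    - {"gripper":0.5,"xyz":[-2.2,-0.05,0.1],"angular":[0,0,0]}
    - {"gripper":0.5,"xyz":[-2.6,-0.05,0.1],"angular":[0,0,0]}
    - {"gripper":0.5,"xyz":[-3,-0.05,0.1],"angular":[0,0,0]}
    - {"gripper":0.5,"xyz":[-3.4,-0.05,0.1],"angular":[0,0,0]}
    - {"gripper":0.5,"xyz":[-3.4,-0.05,0.1],"angular":[0,0,0]}

```text
clock: 28.4
position: [545.2, -25.5, 3.2]
ee_rot: [0.127, 0.992, -0.001, -0.001]
contact_force: [-0.8, 0.2, -1.2]
gripper_width: 64.2
```

Run:
```python
from h import *
rep()
```

```text
t 28.4 p [545.2 -25.5   3.2] j [ 0.25  0.53 -0.44  0.   -0.6  -2.08] F [-0.8  0.2 -1.2] w 64.2
tcp in cradle -80.5 -0.4 3.2 tq [ 0.02  0.05 -0.02] F cradle -0.9 -0.0 -1.2
```

>>> move_arm:
  moves:
    - {"gripper":0.5,"xyz":[-0.1,0,0],"angular":[0,0,0]}
    - {"gripper":0.5,"xyz":[-0.2,0,0],"angular":[0,0,0]}
    - {"gripper":0.5,"xyz":[-0.3,0,0],"angular":[0,0,0]}
    - {"gripper":0.5,"xyz":[-0.3,0,0],"angular":[0,0,0]}

```text
clock: 28.9
position: [547.4, -26.3, 3.1]
ee_rot: [0.127, 0.992, -0.001, -0.001]
contact_force: [-0.1, -0.1, 0.3]
gripper_width: 64.3
```

Run:
```python
from h import *
rep()
```

```text
t 28.9 p [547.4 -26.3   3.1] j [ 0.25  0.53 -0.44  0.   -0.61 -2.08] F [-0.1 -0.1  0.3] w 64.3
tcp in cradle -78.1 -0.6 3.1 tq [-0.02  0.13 -0.03] F cradle -0.1 -0.2 0.3
```

>>> move_arm:
  moves:
    - {"gripper":0.5,"xyz":[-0.1,0,0],"angular":[0,0,0]}
    - {"gripper":0.5,"xyz":[-0.2,0,0],"angular":[0,0,0]}
    - {"gripper":0.5,"xyz":[-0.3,0,0],"angular":[0,0,0]}
    - {"gripper":0.5,"xyz":[-0.3,0,0],"angular":[0,0,0]}

```text
clock: 29.4
position: [548.9, -26.9, 3.0]
ee_rot: [0.127, 0.992, -0.001, -0.003]
contact_force: [-4.0, 4.2, 2.9]
gripper_width: 64.3
```

Run:
```python
from h import *
rep()
```

```text
t 29.4 p [548.9 -26.9   3. ] j [ 0.25  0.53 -0.43 -0.   -0.61 -2.07] F [-4.   4.2  2.9] w 64.3
tcp in cradle -76.6 -0.8 3.0 tq [0.81 1.25 0.22] F cradle -4.9 3.1 2.9
```

>>> move_arm:
  moves:
    - {"gripper":0.5,"xyz":[-0.1,0,0],"angular":[0,0,0]}
    - {"gripper":0.5,"xyz":[-0.2,0,0],"angular":[0,0,0]}
    - {"gripper":0.5,"xyz":[-0.2,0,0],"angular":[0,0,0]}

```text
clock: 29.78
position: [548.9, -27.2, 2.8]
ee_rot: [0.127, 0.992, -0.001, -0.005]
contact_force: [-8.8, 4.8, 5.5]
gripper_width: 64.2
```

Run:
```python
from h import *
rep()
```

```text
t 29.77 p [548.9 -27.2   2.8] j [ 0.25  0.53 -0.43 -0.   -0.62 -2.07] F [-8.8  4.8  5.5] w 64.2
tcp in cradle -76.5 -1.1 2.8 tq [1.66 2.24 0.39] F cradle -9.7 2.4 5.5
```

Contact at x = -76.5 (predicted -76), with force rising and no further travel. Backing off and checking from above.

>>> move_arm:
  moves:
    - {"gripper":0.5,"xyz":[0.6,0.05,0],"angular":[0,0,0]}
    - {"gripper":0.5,"xyz":[2,0.05,0],"angular":[0,0,0]}
    - {"gripper":0.5,"xyz":[3,0.05,-2],"angular":[0,0,0]}
    - {"gripper":0.5,"xyz":[3,0,-6],"angular":[0,0,0]}
    - {"gripper":0.5,"xyz":[3.5,4,-10],"angular":[0,0,0]}
    - {"gripper":0.5,"xyz":[4,10,-12],"angular":[0,0,0]}
    - {"gripper":0.5,"xyz":[4,16,-12],"angular":[0,0,0]}
    - {"gripper":0.5,"xyz":[4,22,-12],"angular":[0,0,0]}
    - {"gripper":0.5,"xyz":[4,28,-12],"angular":[0,0,0]}

```text
clock: 30.9
position: [584.6, 255.6, 122.9]
ee_rot: [0.127, 0.992, -0.001, -0.001]
contact_force: [1.5, -0.7, 1.2]
gripper_width: 64.2
```

Run:
```python
from h import *
rep(); look(12)
e=ends(12); a=np.arange
print("bar -y",[e(a(v,v+6,1.),a(-86,-70,.5),20,'y') for v in (-64,-58,-52,-46)])
print("bar +y",[e(a(v,v+6,1.),a(68,86,.5),20,'y') for v in (-64,-58,-52,-46)])
print("base -y",[e(a(v,v+6,1.),a(-86,-70,.5),25,'y') for v in (-30,-24,20,26)])
print("plate outer",[e(a(v,v+6,1.),a(69,84,.5),85,'y') for v in (-30,-20,-10,0,10,20)])
for y0 in (-65,-35,0,35,65): print(y0,"bar far, near x",e(a(y0-5,y0+5,1.),a(-46,-28,.5),20,'x'),e(a(y0-5,y0+5,1.),a(-82,-58,.5),20,'x'))
```

```text
t 30.9 p [584.6 255.6 122.9] j [ 0.66  0.5  -0.1  -0.   -0.98 -2.49] F [ 1.5 -0.7  1.2] w 64.2
tcp in cradle -113.2 281.5 122.9 tq [-0.05 -0.05 -0.02] F cradle 1.6 -0.3 1.2
bar 928 box [-48.7   0. ] [149.7  37.3] 89.9 y [-73.5  72.8] x [-66.8 -31.1] g 112.0
base 227 box [-1.1 -4.4] [139.4  65.9] 89.9 y [-73.3  65. ] x [-32.8  29.8] g 71.0
bar -y [-76.0, -76.1, -76.5, -76.0]
bar +y [74.5, 75.9, 75.6, 75.0]
base -y [-76.5, -76.9, -76.0, -76.0]
plate outer [74.5, 74.1, 74.4, 73.6, 74.0, 74.5]
-65 bar far, near x -36.0 -64.9
-35 bar far, near x -36.1 -64.6
0 bar far, near x -36.5 -65.0
35 bar far, near x -36.9 -65.5
65 bar far, near x -36.0 -65.4
```

View pics/t12.png

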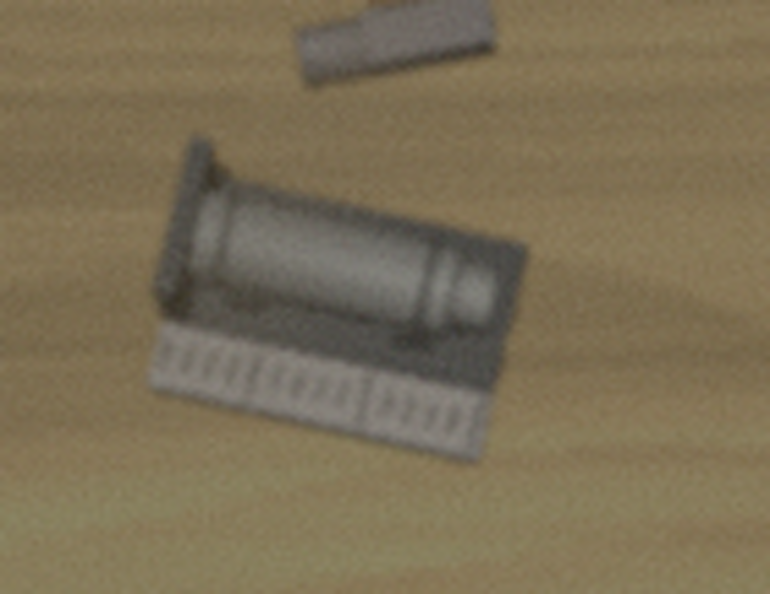

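The top view shows the bar flush against the front face, ends level with the cradle to about 1 mm. Bar edge readings hint at up to 0.4 mm more gap at the plate end, so I'll give each end one gentle press with closed fingers.

Run:
```python
from h import *
R=np.stack([np.cross(yc,-zz),yc,-zz],1)
rel(cw(-95,50,100),R)
```

```text
xyz cm [ -1.62 -23.88   2.21] ang [0.003 0.002 0.005]
```

>>> move_arm:
  moves:
    - {"gripper":-1,"xyz":[0,-6,0],"angular":[0,0,0]}
    - {"gripper":-1,"xyz":[0,-12,0],"angular":[0,0,0]}
    - {"gripper":-1,"xyz":[0,-18,1],"angular":[0,0,0]}
    - {"gripper":-1,"xyz":[-1.6,-23.9,2.2],"angular":[0.003,0.002,0.005]}
    - {"gripper":-1,"xyz":[-1.6,-23.9,2.2],"angular":[0.003,0.002,0.005]}
    - {"gripper":-1,"xyz":[-1.6,-23.9,2.2],"angular":[0.003,0.002,0.005]}

```text
clock: 31.7
position: [539.8, 18.2, 101.3]
ee_rot: [0.13, 0.991, -0.002, -0.002]
contact_force: [-0.0, -0.4, 0.5]
gripper_width: -0.1
```

Run:
```python
from h import *
rep()
R=np.stack([np.cross(yc,-zz),yc,-zz],1)
rel(cw(-95,50,7),R); rel(cw(-78,50,7),R)
```

```text
t 31.7 p [539.8  18.2 101.3] j [ 0.34  0.38 -0.37  0.   -0.83 -2.17] F [-0.  -0.4  0.5] w -0.1
tcp in cradle -96.8 40.5 101.3 tq [ 0.04  0.02 -0.01] F cradle 0.1 -0.4 0.5
xyz cm [-0.21  0.99  9.43] ang [-0.004 -0.004 -0.006]
xyz cm [-1.91  1.    9.42] ang [-0.004 -0.004 -0.006]
```

>>> move_arm:
  moves:
    - {"gripper":-1,"xyz":[0,0.9,4],"angular":[0,0,0]}
    - {"gripper":-1,"xyz":[-0.2,1,7.5],"angular":[-0.004,-0.004,-0.006]}
    - {"gripper":-1,"xyz":[-0.2,1,9.4],"angular":[-0.004,-0.004,-0.006]}
    - {"gripper":-1,"xyz":[-0.2,1,9.4],"angular":[-0.004,-0.004,-0.006]}
    - {"gripper":-1,"xyz":[-1,1,9.4],"angular":[-0.004,-0.004,-0.006]}
    - {"gripper":-1,"xyz":[-1.6,1,9.4],"angular":[-0.004,-0.004,-0.006]}
    - {"gripper":-1,"xyz":[-1.9,1,9.4],"angular":[-0.004,-0.004,-0.006]}
    - {"gripper":-1,"xyz":[-2.1,1,9.4],"angular":[-0.004,-0.004,-0.006]}
    - {"gripper":-1,"xyz":[-2.2,1,9.4],"angular":[-0.004,-0.004,-0.006]}
    - {"gripper":-1,"xyz":[-2.2,1,9.4],"angular":[-0.004,-0.004,-0.006]}

```text
clock: 32.95
position: [561.5, 21.8, 6.8]
ee_rot: [0.127, 0.992, -0.001, -0.002]
contact_force: [-4.6, 2.6, 3.4]
gripper_width: -0.1
```

Run:
```python
from h import *
rep()
```

```text
t 32.95 p [561.5  21.8   6.8] j [ 0.33  0.54 -0.4  -0.   -0.64 -2.15] F [-4.6  2.6  3.4] w -0.1
tcp in cradle -76.6 49.5 6.8 tq [0.63 1.33 0.03] F cradle -5.1 1.4 3.4
```

>>> move_arm:
  moves:
    - {"gripper":-1,"xyz":[0.6,0,0],"angular":[0,0,0]}
    - {"gripper":-1,"xyz":[1.9,0,-1],"angular":[0,0,0]}
    - {"gripper":-1,"xyz":[1.9,-5,-2],"angular":[0,0,0]}
    - {"gripper":-1,"xyz":[1.9,-9.9,-2],"angular":[0,0,0]}
    - {"gripper":-1,"xyz":[1.9,-9.9,0],"angular":[0,0,0]}
    - {"gripper":-1,"xyz":[1.9,-9.9,0],"angular":[0,0,0]}
    - {"gripper":-1,"xyz":[1.2,-9.9,0],"angular":[0,0,0]}
    - {"gripper":-1,"xyz":[0.6,-9.9,0],"angular":[0,0,0]}
    - {"gripper":-1,"xyz":[0.3,-9.9,0],"angular":[0,0,0]}
    - {"gripper":-1,"xyz":[0.3,-9.9,0],"angular":[0,0,0]}

```text
clock: 34.2
position: [535.6, -72.9, 7.2]
ee_rot: [0.127, 0.992, -0.0, -0.0]
contact_force: [1.0, 0.5, -1.0]
gripper_width: 0.0
```

Run:
```python
from h import *
rep()
```

```text
t 34.2 p [535.6 -72.9   7.2] j [ 0.17  0.51 -0.46  0.   -0.6  -1.99] F [ 1.   0.5 -1. ] w 0.0
tcp in cradle -77.9 -48.7 7.2 tq [0.07 0.04 0.04] F cradle 0.8 0.7 -1.0
```

>>> move_arm:
  moves:
    - {"gripper":-1,"xyz":[-0.1,0,0],"angular":[0,0,0]}
    - {"gripper":-1,"xyz":[-0.2,0,0],"angular":[0,0,0]}
    - {"gripper":-1,"xyz":[-0.3,0,0],"angular":[0,0,0]}
    - {"gripper":-1,"xyz":[-0.3,0,0],"angular":[0,0,0]}

```text
clock: 34.7
position: [536.9, -73.8, 6.8]
ee_rot: [0.127, 0.992, -0.001, -0.002]
contact_force: [-3.3, 2.6, 1.9]
gripper_width: -0.4
```

Run:
```python
from h import *
rep()
```

```text
t 34.7 p [536.9 -73.8   6.8] j [ 0.16  0.52 -0.45  0.   -0.61 -1.99] F [-3.3  2.6  1.9] w -0.4
tcp in cradle -76.3 -49.2 6.8 tq [0.5  0.88 0.04] F cradle -3.8 1.7 1.9
```

>>> move_arm:
  moves:
    - {"gripper":-1,"xyz":[0.6,0,0],"angular":[0,0,0]}
    - {"gripper":-1,"xyz":[2.5,0,0],"angular":[0,0,0]}
    - {"gripper":-1,"xyz":[3.5,0,-3],"angular":[0,0,0]}
    - {"gripper":-1,"xyz":[4,3,-9],"angular":[0,0,0]}
    - {"gripper":-1,"xyz":[4,9,-14],"angular":[0,0,0]}
    - {"gripper":-1,"xyz":[4,15,-15],"angular":[0,0,0]}
    - {"gripper":-1,"xyz":[4,21,-15],"angular":[0,0,0]}
    - {"gripper":-1,"xyz":[4,27,-15],"angular":[0,0,0]}
    - {"gripper":-1,"xyz":[4,33,-15],"angular":[0,0,0]}
    - {"gripper":-1,"xyz":[4,33,-15],"angular":[0,0,0]}

```text
clock: 35.95
position: [583.3, 259.6, 156.2]
ee_rot: [0.125, 0.992, 0.0, 0.0]
contact_force: [-0.4, 0.0, -0.3]
gripper_width: 0.6
```

Run:
```python
from h import *
rep(); look(13)
e=ends(13); a=np.arange
print("bar -y",[e(a(v,v+6,1.),a(-86,-70,.5),20,'y') for v in (-64,-58,-52,-46)])
print("bar +y",[e(a(v,v+6,1.),a(68,86,.5),20,'y') for v in (-64,-58,-52,-46)])
for y0 in (-65,-35,0,35,65): print(y0,"bar far, near x",e(a(y0-5,y0+5,1.),a(-46,-28,.5),20,'x'),e(a(y0-5,y0+5,1.),a(-82,-58,.5),20,'x'))
im,dd=arm.get_image("scene"); W=cloud("scene",dd); L=(W-C)@np.stack([xc,yc,zz],1)
m=(im.mean(-1)>75)&(abs(L[...,0])<40)&(abs(L[...,1])<75)&(L[...,2]>48)&(L[...,2]<82); Q=L[m]; print("tube y",np.percentile(Q[:,1],[1,99]).round(1),"zmax",np.percentile(Q[:,2],98).round(1))
for k,r in dict(short=(425,460,192,245),rock=(430,482,250,295)).items():
    q=roi(W,*r);q=q[q[:,2]>8];z=np.load("pics/scene0.npz");q0=roi(cloud("scene",z["d"]),*r);q0=q0[q0[:,2]>8];print(k,q.mean(0).round(1),q0.mean(0).round(1))
big=np.hstack([cv2.resize(im,(420,315)),cv2.resize(np.load("pics/t13.npz")["im"],(380,315)[:2])]); cv2.imwrite("pics/fin.png",big)
```

```text
t 35.95 p [583.3 259.6 156.2] j [ 0.67  0.46 -0.06  0.   -1.04 -2.49] F [-0.4  0.  -0.3] w 0.6
tcp in cradle -115.5 285.1 156.2 tq [-0.09  0.04  0.02] F cradle -0.3 -0.1 -0.3
bar 928 box [-48.9   0.1] [149.8  37.5] 89.9 y [-73.5  72.5] x [-66.8 -31.2] g 112.0
base 220 box [-1.7 -4.6] [140.1  66.3] 89.8 y [-73.8  65.2] x [-33.8  30.3] g 71.0
bar -y [-76.4, -76.1, -76.6, -76.1]
bar +y [74.9, 74.6, 75.1, 74.6]
-65 bar far, near x -36.0 -64.9
-35 bar far, near x -36.5 -64.9
0 bar far, near x -36.5 -65.0
35 bar far, near x -36.5 -65.4
65 bar far, near x -36.0 -65.4
tube y [-62.6  58.6] zmax 74.8
short [489.6 288.8  79.8] [457.3 297.6  52.3]
rock [614.8 318.3  31.6] [614.9 318.2  31.5]
```

The viewer has reached its picture limit. The short tube's reading (489.6, 288.8) has the arm hovering in front of it, so I'll check it numerically from the top view and from earlier frames. I'll hand in if it hasn't moved.

>>> move_arm:
  moves:
    - {"gripper":-1,"xyz":[3,-3,-5],"angular":[0,0,0]}
    - {"gripper":-1,"xyz":[8,-6,-10],"angular":[0,0,0]}
    - {"gripper":-1,"xyz":[12,-10,-13],"angular":[0,0,0]}
    - {"gripper":-1,"xyz":[15,-14,-13],"angular":[0,0,0]}
    - {"gripper":-1,"xyz":[18,-18,-13],"angular":[0,0,0]}
    - {"gripper":-1,"xyz":[18,-18,-13],"angular":[0,0,0]}

```text
clock: 36.8
position: [360.3, 123.5, 287.7]
ee_rot: [0.128, 0.992, 0.001, 0.0]
contact_force: [0.8, 0.2, -0.1]
gripper_width: 0.0
```

Run:
```python
from h import *
rep()
for n,r in (("scene",(425,460,192,245)),("top",(120,155,222,255))):
    im,dd=arm.get_image(n); q=roi(cloud(n,dd),*r);q=q[q[:,2]>8]; q0=roi(cloud(n,np.load(f"pics/{n}0.npz")["d"]),*r);q0=q0[q0[:,2]>8]
    print(n,q.mean(0).round(1),q.max(0).round(0),q0.mean(0).round(1),q0.max(0).round(0))
```

```text
t 36.8 p [360.3 123.5 287.7] j [ 0.76 -0.09 -0.43 -0.   -1.24 -2.59] F [ 0.8  0.2 -0.1] w 0.0
tcp in cradle -297.0 97.1 287.7 tq [ 0.   -0.08  0.01] F cradle 0.7 0.4 -0.1
scene [457.2 297.8  52.4] [469. 319.  92.] [457.3 297.6  52.3] [468. 320.  91.]
top [413.8 187.  419.4] [467. 318. 646.] [440.8 292.   67.2] [462. 318.  97.]
```

The scene camera has the short tube at its starting position. The top camera's view of it is blocked by the arm. Handing in.

```bash
python3 -c "
from bench import arm
print(arm.job_done())"
```

```text
the job is handed in; nothing more can be done
None
```

The job is handed in at about 37 s of the 67 s allowed. The long grey tube lies in both V rests with its foot against the end plate, and the scale bar is flat against the front of the cradle.

**Tube:**
- I gripped it standing, turned it level, lowered it into the rests and slid it to the plate.
- One false start: a finger edge touched the rest at y = -35 (about 8 N), so I lifted, shifted 8 mm and lowered again.
- A later push on the neck took 7.7 N without the tube moving, at the predicted position. The camera fit shows it level and centred.

**Scale bar:**
- I set it down in front of the cradle, pushed it in with both fingers, then pressed each end in turn.
- The fingers stopped at x = -76.5, -76.6 and -76.3 mm, where about -76 means touching.
- The bar's ends read -76.3 and 74.8 mm, against about -76.4 and 74.2 mm for the cradle, so they are level to about 1 mm.
- The bar's near edge still varies by about 0.5 mm along its length. That is near the measuring limit, so a few tenths of a mm of gap at one end is not ruled out.

**Bystanders:** In the scene camera the rock and the short tube are where they started, to within 0.2 mm.

**Checks that failed or disagreed:**
- The picture limit blocked viewing the last image, so the final checks are numeric.
- The arm hid the short tube in the top camera at the end.
- The two cameras disagreed by about 4 mm in x. I settled on a cradle position between them, and the seated tube agreed with it to within 0.5 mm.

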